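# Charge, stir and close the bead mixing pot

## Task

Put every loose steel bead from the table into the round well of the mixing pot, then take the stirrer from its stand and stir the beads three full turns anticlockwise (seen from above), with its tip near the well floor and sweeping round a little nearer to the wall than to the centre, driving the beads round until they lie in a single layer. Hang the stirrer back by its collar on the two pegs of the stand, then close the pot with the lid, seated flat and square in its rectangular recess; leave the brass weight and the filter ring where they are.

Things in the scene. Friction and masses are not known exactly. Their poses are not given: they have to be found in the camera images.
- pot: the mixing pot: a fixed grey block 124 (x) x 110 (y) x 64 mm tall, origin at the centre of its underside, z up. From the top it has a rectangular recess 108 (x) x 94 (y) mm, 8 mm deep, for the lid (rim walls 8 mm thick); in the recess floor, 56 mm above the table, opens a round well 80 mm in diameter and 44 mm deep, on the block's axis.
- well_floor (a point): centre of the well's flat floor, 12 mm above the table; axes are those of the pot.
- lid_seat (a point): centre of the floor of the pot's rectangular recess, 56 mm above the table; axes are those of the pot.
- stand: the stirrer's stand, fixed: foot plate 90 (x) x 80 (y) x 8 mm, origin at the centre of its underside. A post at x = +36 mm carries two level pegs, 8 mm in diameter, that run side by side towards its own -x to x = -32 mm, with their axes at y = +-11 mm (14 mm free between them) and tops at 130 mm; their outer ends turn up by 6 mm. The gap is open at the -x end.
- stand_seat (a point): point midway between the pegs, level with their tops (130 mm), at x = -4 mm of the stand, where the stirrer's collar hangs; axes are those of the stand.
- stirrer_grip (a point): centre of the stirrer's upright square black grip, 16 x 16 mm (sides along x and y), 45 mm long. Below it are a collar (30 mm in diameter, 5 mm thick) and a straight steel rod 8 mm in diameter with a round tip. This point is 22.5 mm above the collar's top and 122.5 mm above the tip. It (80 g) starts hanging by its collar on the pegs, tip down, grip square with them. z points up the rod.
- stirrer_tip (a point): lowest point of the stirrer's rod; z points up the rod.
- stirrer_collar (a point): centre of the underside of the stirrer's collar, 95 mm above the tip.
- lid_grip (a point): centre of the gripping part of the lid's bar handle, 32 mm above the lid's underside. The lid (120 g) is a flat grey plate 104 (x) x 90 (y) x 6 mm with a black bar handle in its middle, 42 mm along x, 16 mm thick along y, its top 46 mm above the underside. It starts flat on the table. Axes are those of the lid.
- lid_base (a point): centre of the lid's underside; axes are those of the lid.
- bead1_c (a point): polished, slippery steel mixing bead, bullet-shaped: an upright cylinder 16 mm in diameter with a flat foot and a domed top, 20 mm tall (straight for the lower 12 mm), 25 g; this point is its centre (10 mm above its foot). z points from foot to dome. It starts in the well.
- bead2_c (a point): polished, slippery steel mixing bead, bullet-shaped: an upright cylinder 16 mm in diameter with a flat foot and a domed top, 20 mm tall (straight for the lower 12 mm), 25 g; this point is its centre (10 mm above its foot). z points from foot to dome. It starts in the well.
- bead3_c (a point): polished, slippery steel mixing bead, bullet-shaped: an upright cylinder 16 mm in diameter with a flat foot and a domed top, 20 mm tall (straight for the lower 12 mm), 25 g; this point is its centre (10 mm above its foot). z points from foot to dome. It starts in the well.
- bead4_c (a point): polished, slippery steel mixing bead, bullet-shaped: an upright cylinder 16 mm in diameter with a flat foot and a domed top, 20 mm tall (straight for the lower 12 mm), 25 g; this point is its centre (10 mm above its foot). z points from foot to dome. It starts standing on the table; it may be absent.
- bead5_c (a point): polished, slippery steel mixing bead, bullet-shaped: an upright cylinder 16 mm in diameter with a flat foot and a domed top, 20 mm tall (straight for the lower 12 mm), 25 g; this point is its centre (10 mm above its foot). z points from foot to dome. It starts standing on the table; it may be absent.
- bead6_c (a point): polished, slippery steel mixing bead, bullet-shaped: an upright cylinder 16 mm in diameter with a flat foot and a domed top, 20 mm tall (straight for the lower 12 mm), 25 g; this point is its centre (10 mm above its foot). z points from foot to dome. It starts standing on the table; it may be absent.
- bead7_c (a point): polished, slippery steel mixing bead, bullet-shaped: an upright cylinder 16 mm in diameter with a flat foot and a domed top, 20 mm tall (straight for the lower 12 mm), 25 g; this point is its centre (10 mm above its foot). z points from foot to dome. It starts standing on the table; it may be absent.
- weight_c (a point): centre of a brass check weight, 24 mm in diameter and 22 mm tall, that stands near the beads; not part of the job.
- filter_ring_c (a point): centre of an optical filter in a knurled ring, 36 mm in diameter and 12 mm tall, near the beads; not part of the job.

How it is judged:
By the outcome, as a careful person would: the job done as asked, in the order asked, and still so for the second after the job is handed in, with the robot touching nothing.
Of bead4, bead5, bead6, bead7 only 2 to 4 are there at a start; the rules pass over those that are not, and their reading is None.
At some moment in a run one of lid, bead4, bead5, bead6, bead7 may be knocked a few centimetres aside while the robot is not near it.
It also fails if it takes over 210 s, if anything falls off the work surface, if the arm or the gripper's body presses on something with over 40 N, if the wrist force passes 120 N, or if a joint passes its speed limit or range.

## Robot

A 6-joint arm with a two-finger parallel gripper is mounted at the origin on a cart in front of the work surface, level with it; the furniture and walls round the work are solid. World frame = base frame: x ahead of the robot, y to its left, z up, the work surface at z = 0. Lengths are in m, angles in degrees, forces in N, time in s.
With the tool pointing down it reaches from about 0.4 to 0.825 m from the base axis. Payload 7 kg.
Tool frame: the origin (TCP) lies at the very end of the fingers, on their centre line; the grasp point (between the pads) lies 19 mm behind it (r.hold_point_z is the distance from the TCP to the grasp point, in m); x points along the fingers, y is the direction in which the jaws open and shut, and the axes are right-handed (so a half turn about x gives the same grasp; the last joint's range is limited). The gripper opens to 88 mm and grips with 3 to 60 N. Pads are 19 mm wide; open, the fingers measure 130 mm over their backs; the gripper's body (78 mm by 193 mm) begins 47 mm behind the grasp point.
Start: joints at [-52.706, 20.546, 0.682, 0, -70.136, -16.507], TCP at [0.24, -0.631, 0.227] pointing down, gripper open.
Joint ranges: [-176.03, 176.03], [-82.01, 121.73], [-58.28, 71.71], [-173.87, 95.51], [-174.79, -0.11], [-173.66, 173.66]. Speed limits (degrees/s): [136.94, 136.94, 172.46, 180, 180, 180].

## Interface

Orientations are given as [roll, pitch, yaw] about the fixed x, y, z axes, in that order (R = Rz(yaw) Ry(pitch) Rx(roll)).
In Python, from plant import r gives the robot as it stands. The module is installed in compiled form; this text tells all that it offers.
- The arm moves only by the shell command python3 -m creep 'ROWS' [FORCE]. ROWS is JSON, a list of rows, each a list of 7 numbers: the turn, a rotation vector about the tool's x, y, z in rad, then the shift along the tool's x, y, z in cm, then the opening in per cent of the stroke, from 0 (shut) to 100 (fully open). In form: [[rx, ry, rz, x, y, z, fingers], ...]. A call has 1 to 8 rows; each row shifts and turns the commanded pose from where the row before left it, along the tool's axes as they then stand; what a row does not reach is not made up. A row lasts 1/10 s, in which the tool goes at most 50 mm and 8.59 degrees, less where a joint would pass 70% of its speed; a pose out of reach is approached as far as the arm can. A call is refused whole if a number of a shift passes 5 or a number of a turn 0.15, either way. A call with a gripper value outside its range is refused whole. The fingers move at their own pace and stop on an object; FORCE is the grip in N (left out, the last holds). Time passes only in rows, so rows that do not move let the fingers close. It gives the time, the measured TCP pose, the force and the opening at its end, in the units of the state.
- r.get_state(): the state, without advancing time (a new reading comes with each control period).
- r.capture(name): name is "side" or "top" or "wrist"; returns (picture, depth): 480x640x3 uint8, blue, green, red; 480x640 float32, m along the optical axis (not along the pixel's ray), 0 where there is no reading.
- r.camera_info(name): a dict with "fovy" (degrees; the focal length in pixels is half the picture's height over the tangent of half this angle, whatever the lens; pixels are square), "cx", "cy" (the principal point, pixels), "camera_from_world" (4x4, takes a point from world to camera coordinates). Camera axes: x right, y down, z forward; pixel columns grow to the right and rows downward; lengths in m; the calibration is good to about 2 mm. A picture is of the moment at which its call begins: read the wrist's pose just before it. camera_info takes no time and is no camera call; for the wrist camera it gives the pose at the moment of the call.
- r.close_job(): hands the job in, once; it reports no verdict.
Trained networks look in the newest picture that a camera, given by its name, has taken for a name from the list of things; names that differ only in an ending like _2 or _b are one class to them, and where a whole thing is asked for, a point or a joint stands for the part that bears it (a point fixed in the world has none). Each returns a list of dicts, best first, with "score" (0 to 1); they miss things now and then, are a little off and sometimes report something else, mostly with a low value. They report only what shows in the picture. A call takes as long as a camera call.
- r.look_for(query, camera): "rect" ([left, top, right, bottom] in pixels, round what is visible of it).
- r.masks_of(query, camera): "pixels" (480x640 bool, what is visible of it) and "rect" ([left, top, right, bottom] in pixels, round what is visible of it).
The state is a dict: "time_s": time; "joints": joint angles; "qd": joint speeds; "joint_torque": joint torques, N m; "tcp_pos": TCP position; "eef_rot": TCP orientation; "contact_force": force on the tool from outside, world axes, zero at the start; "moment": the same for the moment, N m; "gripper_width": finger opening in m.
Only numpy, scipy, OpenCV 4.12 (cv2) and the standard library are available. Lean on these libraries where they do the work, as an engineer would, in place of code of your own. Each camera call takes 0.05 s, during which the arm holds its last target. There are 200 camera calls.

## Working session

There is one attempt and no reset: what is moved stays moved. The work goes in short steps, Python scripts to look and compute and a shell command to move; the robot and the scene stay as the last step left them, time stands still between calls to the robot, and variables do not carry over. Pictures are saved under pics/ and viewed, about 12 in all and at most 16, crops included, and the job is handed in when it is done.

```bash
mkdir -p pics
cat > h.py <<'E'
import numpy as np, cv2
from plant import r
from scipy.spatial.transform import Rotation as R
def cap(n,fn=None):
    ci=r.camera_info(n); p,d=r.capture(n)
    if fn: cv2.imwrite('pics/'+fn,p)
    return ci,p,d
def world(ci,d):
    f=240/np.tan(np.radians(ci['fovy'])/2); v,u=np.mgrid[0:480,0:640]
    P=np.stack([(u-ci['cx'])/f*d,(v-ci['cy'])/f*d,d],-1)
    T=np.linalg.inv(ci['camera_from_world']); W=P@T[:3,:3].T+T[:3,3]
    W[d<=0]=np.nan; return W
def st():
    s=r.get_state(); print({k:np.round(s[k],3).tolist() for k in ['time_s','tcp_pos','eef_rot','contact_force','gripper_width','joints']}); return s
E
python3 - <<'E'
from h import *
s=st()
for n in['top','side']:
    ci,p,d=cap(n,n+'0.png'); W=world(ci,d); np.save(n+'0.npy',W)
    print(n,ci['fovy'],ci['cx'],ci['cy'],np.round(np.linalg.inv(ci['camera_from_world']),3).tolist(),(d>0).mean())
    for q in['bead4_c','weight_c','filter_ring_c','lid_grip','pot','stand','stirrer_grip']:
        for m in r.masks_of(q,n)[:7]:
            k=m['pixels']; print(q,round(m['score'],2),np.round(m['rect']).tolist(),np.round(np.nanmedian(W[k],0),3),k.sum())
E
```

```text
{'time_s': 0.0, 'tcp_pos': [0.239, -0.631, 0.226], 'eef_rot': [95.088, 89.906, 115.868], 'contact_force': [-0.982, -0.476, -0.749], 'gripper_width': 0.088, 'joints': [-52.707, 20.591, 0.633, -0.02, -70.134, -16.506]}
top 50.015768629758945 313.2526558577583 235.0607077418671 [[0.036, -0.973, 0.226, 0.309], [-0.999, -0.035, 0.008, 0.009], [-0.0, -0.226, -0.974, 1.058], [0.0, 0.0, 0.0, 1.0]] 0.9958756510416666
weight_c 0.73 [368.0, 181.0, 428.0, 250.0] [ 0.601 -0.153  0.055] 3552
weight_c 0.48 [366.0, 280.0, 375.0, 296.0] [ 0.446 -0.101  0.016] 121
filter_ring_c 0.73 [408.0, 287.0, 429.0, 304.0] [ 0.434 -0.201  0.009] 279
lid_grip 0.68 [134.0, 262.0, 194.0, 323.0] [0.42  0.312 0.006] 2288
pot 0.94 [366.0, 178.0, 425.0, 246.0] [ 0.6   -0.153  0.055] 3539
stand 0.84 [246.0, 177.0, 287.0, 238.0] [0.587 0.111 0.009] 1719
stirrer_grip 0.53 [254.0, 185.0, 265.0, 208.0] [0.591 0.116 0.152] 248
side 51.2385394934885 322.94550638212627 242.4246499037484 [[-0.988, -0.073, 0.139, 0.367], [-0.157, 0.482, -0.862, 1.001], [-0.004, -0.873, -0.488, 0.647], [0.0, 0.0, 0.0, 1.0]] 0.9961360677083333
bead4_c 0.47 [349.0, 283.0, 362.0, 292.0] [0.444 0.072 0.012] 59
weight_c 0.44 [281.0, 209.0, 328.0, 252.0] [ 0.588 -0.12   0.046] 1782
filter_ring_c 0.61 [361.0, 228.0, 375.0, 240.0] [ 0.437 -0.192  0.008] 107
lid_grip 0.6 [315.0, 344.0, 389.0, 398.0] [0.421 0.328 0.006] 2227
pot 0.7 [278.0, 210.0, 332.0, 255.0] [ 0.587 -0.121  0.046] 1860
stand 0.82 [262.0, 242.0, 305.0, 311.0] [0.606 0.126 0.008] 1547
stirrer_grip 0.56 [277.0, 228.0, 285.0, 286.0] [0.597 0.125 0.135] 347
```

View pics/top0.png

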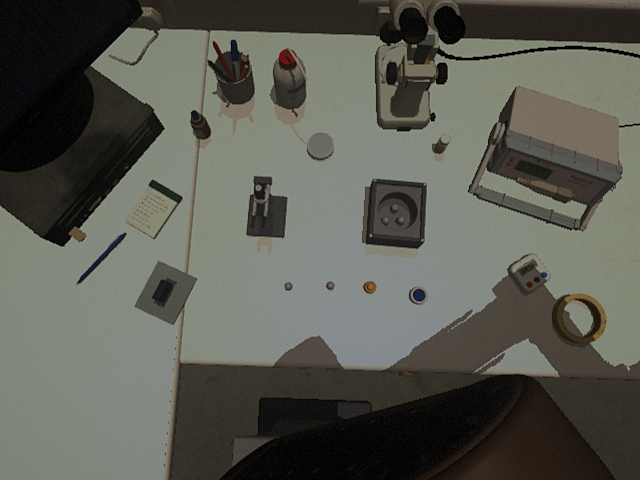

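View pics/side0.png

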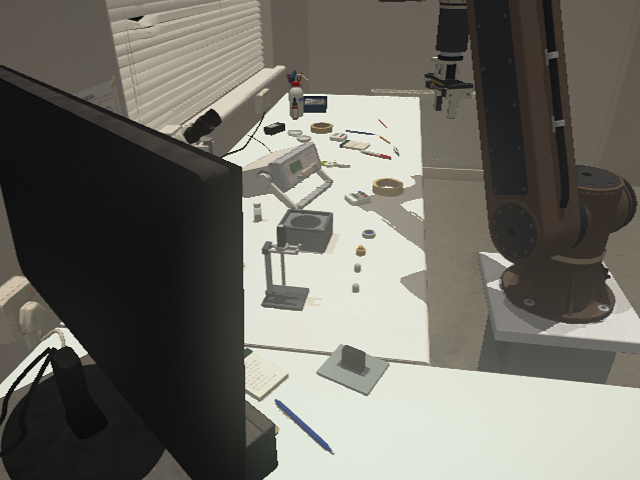

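The top view shows two beads on the table at (289,286) and (330,285), with the weight at (370,287) and the ring at (418,295). The pot is at (396,212) with three beads in its well. The stand and stirrer are at (262,205), and the lid, turned, is at (165,292).

Run:
```python
from h import *
W=np.load('top0.npy')
def rect(sel,n,zr):
    m=np.zeros(W.shape[:2],bool); y0,y1,x0,x1=sel; m[y0:y1,x0:x1]=1
    m&=(W[...,2]>zr[0])&(W[...,2]<zr[1]); P=W[m][:,:2]
    rc=cv2.minAreaRect((P*1000).astype(np.float32)); print(n,np.round(rc,1) if 0 else rc,len(P),np.round(P.mean(0),4),np.round(W[m][:,2].mean(),4))
rect((275,297,281,297),'beadA',(.006,.03))
rect((275,295,322,339),'beadB',(.006,.03))
rect((275,300,360,380),'weight',(.006,.03))
rect((280,310,405,432),'ring',(.005,.03))
rect((170,260,355,435),'pot',(.05,.08))
rect((170,260,355,435),'potrim',(.060,.08))
rect((170,245,240,295),'foot',(.004,.013))
rect((170,245,240,295),'pegs',(.120,.134))
rect((170,245,240,295),'grip',(.150,.2))
rect((250,335,120,205),'lidplate',(.003,.012))
rect((250,335,120,205),'lidbar',(.030,.06))
rect((250,335,120,205),'lid',(.003,.06))
print(np.round(W[325:330:2,300:420:40],4).tolist())
s=r.get_state(); Q=R.from_euler('xyz',s['eef_rot'],degrees=True).as_matrix(); print(np.round(Q,3))
ci=r.camera_info('wrist'); T=np.linalg.inv(ci['camera_from_world']); print(ci['fovy'],np.round(Q.T@T[:3,:3],3),np.round(Q.T@(T[:3,3]-s['tcp_pos']),3))
```

```text
beadA ((448.3235778808594, 63.41436767578125), (14.388880729675293, 25.110471725463867), 77.40058898925781) 49 [0.4428 0.0643] 0.017
beadB ((447.3026428222656, -21.49654197692871), (14.532397270202637, 14.352102279663086), 1.2237350940704346) 50 [ 0.4469 -0.0211] 0.0165
weight ((446.5533142089844, -102.58367919921875), (23.068565368652344, 23.246862411499023), 12.18632984161377) 112 [ 0.4462 -0.1018] 0.0171
ring ((432.65496826171875, -201.37442016601562), (55.75971603393555, 43.27941131591797), 73.36421966552734) 251 [ 0.4337 -0.2011] 0.0098
pot ((597.837646484375, -151.10113525390625), (110.58702087402344, 125.5088119506836), 86.7375717163086) 2228 [ 0.5973 -0.1516] 0.059
potrim ((597.6486206054688, -151.13304138183594), (110.57807159423828, 125.05550384521484), 86.7994384765625) 885 [ 0.5963 -0.151 ] 0.0638
foot ((613.2259521484375, 117.5883560180664), (164.0015106201172, 113.98672485351562), 2.5226428508758545) 1288 [0.5865 0.1147] 0.008
pegs ((595.6700439453125, 117.81083679199219), (33.2602653503418, 79.046142578125), 87.36064910888672) 284 [0.601  0.1148] 0.1305
grip ((595.3302
[... 265 characters left out ...]
 ((422.2180480957031, 314.5508728027344), (18.10137939453125, 41.45268630981445), 64.57785034179688) 215 [0.4218 0.3134] 0.0437
lid ((425.26373291015625, 324.4277648925781), (178.89324951171875, 174.58863830566406), 4.669178009033203) 2444 [0.4224 0.3156] 0.0097
[[[0.3667, 0.0377, -0.0012], [0.3695, -0.0435, -0.0009], [0.3724, -0.1246, -0.0011]], [[0.3628, 0.0376, -0.003], [0.3654, -0.0435, 0.0011], [0.3683, -0.1245, 0.0005]], [[0.3585, 0.0373, 0.0015], [0.3616, -0.0437, -0.0023], [0.3643, -0.1243, 0.0017]]]
[[ 0.    -0.355  0.935]
 [ 0.     0.935  0.355]
 [-1.     0.     0.   ]]
70.28267381499214 [[-0.    -0.251  0.968]
 [ 1.    -0.001  0.   ]
 [ 0.001  0.968  0.251]] [-0.158  0.001 -0.069]
```

```bash
python3 -m creep '[[0.121,0,0,0,0,0,45],[0.121,0,0,0,0,0,45],[0.121,0,0,0,0,0,45],[0,0,0,0,4.35,1.48,45],[0,0,0,0,4.35,1.48,45],[0,0,0,0,4.35,1.48,45],[0,0,0,0.6,4.35,1.48,45],[0,0,0,0.6,4.35,1.48,45]]' 25
python3 -m creep '[[0,0,0,0.6,4.35,1.48,45],[0,0,0,0.6,4.35,1.48,45],[0,0,0,0.6,4.35,1.48,45],[0,0,0,0.6,4.35,1.48,45],[0,0,0,0.6,4.35,1.48,45],[0,0,0,0.6,4.35,1.48,45],[0,0,0,0.6,4.35,1.48,45],[0,0,0,0.6,4.35,1.48,45]]'
python3 -m creep '[[0,0,0,0,4.35,1.4,45],[0,0,0,0,0,0,45],[0,0,0,0,0,0,45],[0,0,0,0,0,0,45]]'
cat >> h.py <<'E'
def blobs(W,p,zr,amin=60):
    m=((W[...,2]>zr[0])&(W[...,2]<zr[1])).astype(np.uint8)
    n,l,s,c=cv2.connectedComponentsWithStats(m)
    for i in range(1,n):
        if s[i,4]>amin:
            P=W[l==i]; rc=cv2.minAreaRect((P[:,:2]*1000).astype(np.float32)); print('px',c[i].round(),'rect',np.round([*rc[0],*rc[1],rc[2]],1),'zmax',np.round(np.nanpercentile(P[:,2],95),4),s[i,4])
def tgt(x,y,z,s=None):
    s=s or r.get_state(); Q=R.from_euler('xyz',s['eef_rot'],degrees=True).as_matrix()
    print('tool shift cm',np.round(100*Q.T@(np.array([x,y,z])-s['tcp_pos']),2),'yaw',round(np.degrees(np.arctan2(Q[1,2],Q[0,2])),2))
E
python3 - <<'E'
from h import *
s=st(); ci,p,d=cap('wrist','w1.png'); W=world(ci,d); blobs(W,p,(.007,.03))
E
```

```text
time_s: 1.6
tcp_pos: [0.3139, -0.4121, 0.2147]
eef_rot: [-32.6, 89.9, -32.6]
contact_force: [2.1, 0.5, 0.2]
gripper_width: 0.0398
time_s: 2.4
tcp_pos: [0.4324, -0.0636, 0.1669]
eef_rot: [12.8, 89.9, 12.8]
contact_force: [2.3, -0.0, -0.5]
gripper_width: 0.0392
time_s: 2.8
tcp_pos: [0.4457, -0.0225, 0.1665]
eef_rot: [-172.9, 90.0, -172.9]
contact_force: [-1.1, -1.1, 0.3]
gripper_width: 0.0394
{'time_s': 2.8, 'tcp_pos': [0.446, -0.023, 0.167], 'eef_rot': [-172.86, 89.986, -172.878], 'contact_force': [-1.115, -1.097, 0.343], 'gripper_width': 0.039, 'joints': [22.56, 1.548, -31.908, -0.004, -56.558, -112.576]}
px [129. 215.] rect [ 434.1 -199.4   35.6   35.    14.1] zmax 0.0121 997
px [235. 229.] rect [ 446.7 -100.3   23.5   23.4   66.4] zmax 0.022 536
px [413. 225.] rect [442.9  65.8  14.1  15.   39.5] zmax 0.0195 246
px [321. 230.] rect [447.3 -19.4  14.1  15.   90. ] zmax 0.0193 227
```

View pics/w1.png

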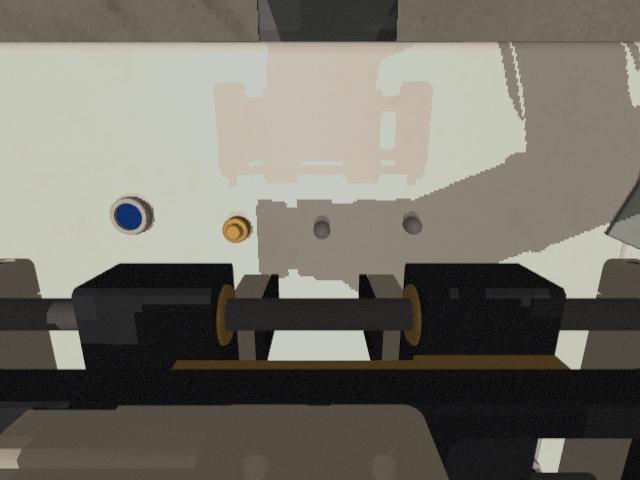

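The wrist view shows beads at (321,230) and (413,225), the weight at (235,229) and the ring at (129,215), which agrees with the top view. I'll grasp bead B.

```bash
python3 -m creep '[[0,0,0,3.5,0.3,0.15,45],[0,0,0,3.5,0,0,45],[0,0,0,3.5,0,0,45],[0,0,0,3,0,0,45],[0,0,0,2.0,0,0,45],[0,0,0,0.8,0,0,45],[0,0,0,0,0,0,45]]' 25
python3 -m creep '[[0,0,0,0,0,0,0],[0,0,0,0,0,0,0],[0,0,0,0,0,0,0],[0,0,0,0,0,0,0],[0,0,0,0,0,0,0]]' 25
python3 -m creep '[[0,0,0,-2,0,0,0],[0,0,0,-3.5,0,0,0],[0,0,0,-4,0,0,0],[0,0,0,-4,0,0,0],[0,0,0,-2,0,0,0],[0,0,0,0,0,0,0]]' 25
python3 - <<'E'
from h import *
s=st(); tgt(.598,-.151,.15)
W=np.load('top0.npy')
m=np.zeros(W.shape[:2],bool); m[170:260,355:435]=1; m&=(W[...,2]>.02)&(W[...,2]<.04); 
l=cv2.connectedComponentsWithStats(m.astype(np.uint8))
for i in range(1,l[0]):
    P=W[l[1]==i]; print(l[3][i].round(),l[2][i,4],np.round(P.mean(0),3))
E
```

```text
time_s: 3.55
tcp_pos: [0.4469, -0.0202, 0.003]
eef_rot: [-156.5, 89.9, -156.6]
contact_force: [-0.1, -0.7, -0.2]
gripper_width: 0.0395
time_s: 4.05
tcp_pos: [0.4481, -0.0189, 0.0043]
eef_rot: [16.3, 89.9, 16.3]
contact_force: [-0.8, -0.2, 7.5]
gripper_width: 0.0148
time_s: 4.65
tcp_pos: [0.4494, -0.0185, 0.162]
eef_rot: [18.1, 89.6, 18.1]
contact_force: [-1.1, -0.1, -0.5]
gripper_width: 0.0149
{'time_s': 4.65, 'tcp_pos': [0.449, -0.018, 0.162], 'eef_rot': [18.069, 89.619, 18.09], 'contact_force': [-1.067, -0.148, -0.462], 'gripper_width': 0.015, 'joints': [22.917, 1.945, -32.195, 0.039, -55.48, -112.918]}
tool shift cm [  1.26 -13.26  14.85] yaw 0.02
[371. 186.] 4 [ 0.656 -0.099  0.037]
[371. 189.] 1 [ 0.648 -0.099  0.039]
[370. 195.] 9 [ 0.638 -0.098  0.029]
[402. 203.] 136 [ 0.624 -0.165  0.03 ]
[370. 201.] 1 [ 0.622 -0.097  0.04 ]
[369. 210.] 12 [ 0.607 -0.097  0.029]
[395. 208.] 47 [ 0.612 -0.15   0.029]
[385. 220.] 51 [ 0.584 -0.131  0.029]
[401. 220.] 51 [ 0.586 -0.162  0.029]
[368. 224.] 12 [ 0.576 -0.095  0.029]
[391. 243.] 126 [ 0.537 -0.142  0.029]
```

```bash
python3 -m creep '[[0,0,0,0,-2.3,3.05,0],[0,0,0,0,-2.3,3.05,0],[0,0,0,0,-2.3,3.05,0],[0,0,0,0,-2.3,3.05,0],[0,0,0,0,-2.25,3.05,0],[-0.143,0,0,0,0,0,0],[-0.143,0,0,0,0,0,0],[-0.143,0,0,0,0,0,0]]'
python3 -m creep '[[-0.143,0,0,0,0,0,0],[-0.143,0,0,0,0,0,0],[-0.143,0,0,0,0,0,0],[-0.143,0,0,0,0,0,0],[-0.143,0,0,0,0,0,0],[-0.143,0,0,0,0,0,0],[-0.143,0,0,0,0,0,0],[-0.143,0,0,0,0,0,0]]'
python3 -m creep '[[0,0,0,0,0,0,0],[0,0,0,0,0,0,0]]'
python3 - <<'E'
from h import *
s=st(); tgt(.602,-.133,.13); ci,p,d=cap('wrist','w2.png'); W=world(ci,d); blobs(W,p,(.020,.045)); blobs(W,p,(.060,.069)); blobs(W,p,(.053,.059),)
E
```

```text
time_s: 5.45
tcp_pos: [0.5994, -0.1339, 0.1567]
eef_rot: [151.8, 89.8, 176.7]
contact_force: [-0.7, -0.2, -0.9]
gripper_width: 0.015
time_s: 6.25
tcp_pos: [0.5993, -0.1335, 0.1572]
eef_rot: [83.6, 89.9, 174.0]
contact_force: [0.9, 0.4, 0.1]
gripper_width: 0.015
time_s: 6.45
tcp_pos: [0.5996, -0.1335, 0.1577]
eef_rot: [84.9, 89.9, 174.8]
contact_force: [0.5, 0.1, -0.3]
gripper_width: 0.0151
{'time_s': 6.45, 'tcp_pos': [0.6, -0.133, 0.158], 'eef_rot': [84.922, 89.925, 174.791], 'contact_force': [0.469, 0.086, -0.298], 'gripper_width': 0.015, 'joints': [5.633, 17.889, -12.643, -0.016, -59.542, -5.755]}
tool shift cm [ 2.77 -0.24  0.05] yaw 89.87
px [119.  89.] rect [ 753.9 -248.9   22.7   15.2   75.2] zmax 0.0432 609
px [ 38. 112.] rect [ 822.5 -232.2   17.2    8.     2.2] zmax 0.0291 280
px [ 49. 191.] rect [ 826.  -166.2  120.9   69.1   78.1] zmax 0.0414 8226
px [318. 241.] rect [ 598.1 -142.    80.1   65.1    1.1] zmax 0.044 1199
px [330. 199.] rect [ 587.7 -162.    15.1   14.5   89.4] zmax 0.0316 268
px [300. 214.] rect [ 614.  -149.4   15.    15.1   41.6] zmax 0.0315 263
px [332. 235.] rect [ 586.3 -130.6   15.5   14.5   51.5] zmax 0.0315 258
px [484. 264.] rect [ 447.  -102.1   11.1   13.6   57.2] zmax 0.0225 139
px [318. 183.] rect [ 597.5 -160.    90.2  124.2   87.1] zmax 0.0645 4299
px [ 19. 196.] rect [ 821.1 -168.8   15.    53.2    1.2] zmax 0.0687 761
px [91. 80.] rect [ 757.9 -250.3   21.3   21.1    9.5] zmax 0.0565 806
px [317. 209.] rect [ 598.5 -149.3   94.5  109.8   86.6] zmax 0.0566 7907
px [ 28. 194.] rect [ 8.213e+02 -1.684e+02  1.420e+01  5.380e+01  3.000e-01] zmax 0.0587 492
```

View pics/w2.png

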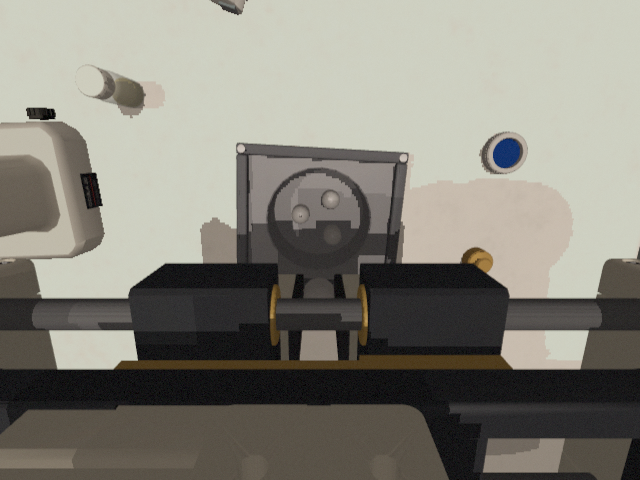

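The wrist view shows the pot rim from (240,148) to (403,158). The three beads in the well are at (330,199), (300,214) and (332,235), and bead B is held between the fingers. I'll drop it in the free pocket on the +y side.

```bash
python3 -m creep '[[0,0,0,3,-0.45,0.35,0],[0,0,0,3,0,0,0],[0,0,0,2.5,0,0,0],[0,0,0,1.3,0,0,0],[0,0,0,0,0,0,0],[0,0,0,0,0,0,0]]'
python3 -m creep '[[0,0,0,0,0,0,30],[0,0,0,0,0,0,30],[0,0,0,0,0,0,30],[0,0,0,0,0,0,30]]'
python3 -m creep '[[0,0,0,-4,0,0,30],[0,0,0,-4,0,0,30],[0,0,0,-2,-3,3.9,30],[0,0,0,0,3.9,3.9,30],[0,0,0,0,3.9,3.9,40],[0,0,0,0,3.9,3.9,45],[0,0,0,0,3.9,3.9,45],[0,0,0,0,3.2,0,45]]'
python3 - <<'E'
from h import *
s=st(); tgt(.443,.066,.15)
ci,p,d=cap('top'); W=world(ci,d); W[:,:160]=np.nan; blobs(W,p,(.008,.03),20)
E
```

```text
time_s: 7.1
tcp_pos: [0.6051, -0.1302, 0.0613]
eef_rot: [-119.6, 90.0, -29.5]
contact_force: [-0.3, 0.4, 0.7]
gripper_width: 0.0154
time_s: 7.5
tcp_pos: [0.6048, -0.1301, 0.0612]
eef_rot: [-86.1, 89.9, 4.0]
contact_force: [0.2, 0.6, 0.2]
gripper_width: 0.0266
time_s: 8.3
tcp_pos: [0.4579, 0.0502, 0.1597]
eef_rot: [-56.4, 89.9, 33.8]
contact_force: [0.2, -0.4, 1.1]
gripper_width: 0.0394
{'time_s': 8.3, 'tcp_pos': [0.458, 0.05, 0.16], 'eef_rot': [-56.427, 89.925, 33.836], 'contact_force': [0.193, -0.427, 1.145], 'gripper_width': 0.039, 'joints': [30.859, 3.389, -30.964, -0.005, -55.572, -30.594]}
tool shift cm [0.97 1.48 1.59] yaw 90.26
px [270.  26.] rect [1036.7  140.6   17.2  482.4    1.3] zmax 0.029 1210
px [552.  35.] rect [1037.9 -511.8  401.4    9.1   89.8] zmax 0.0291 1038
px [376.  83.] rect [ 899.8 -110.7  149.     3.5    1.7] zmax 0.0294 125
px [240.  98.] rect [861.5 190.8  29.4  71.   16.8] zmax 0.0293 146
px [291. 103.] rect [851.4  78.4  26.9  64.7   2.3] zmax 0.0286 142
px [500. 116.] rect [ 830.7 -381.5    1.1   28.9   72.2] zmax 0.0289 21
px [405. 125.] rect [ 809.9 -
[... 267 characters left out ...]
 751.1 -247.4   22.     8.8   60.2] zmax 0.0286 50
px [528. 208.] rect [ 636.9 -432.9  252.9   51.5   72.7] zmax 0.0243 1470
px [167. 202.] rect [613.5 322.4  80.9  46.    6.1] zmax 0.015 447
px [396. 213.] rect [ 603.4 -154.4   71.7   71.1   18.3] zmax 0.0288 913
px [393. 245.] rect [ 536.3 -147.1  109.4    4.2   85.2] zmax 0.0282 129
px [530. 273.] rect [ 488.  -428.5   65.3   66.4   34.6] zmax 0.0216 1008
px [370. 287.] rect [ 447.  -102.6   22.9   23.2   74.4] zmax 0.0243 112
px [419. 295.] rect [ 434.3 -201.4   33.8   34.3   48. ] zmax 0.0148 192
px [580. 319.] rect [ 398.4 -520.5   96.4   99.9    2.4] zmax 0.0276 1119
px [313. 471.] rect [ 98.3   2.7  34.9 163.8   2.1] zmax 0.0174 1206
```

```bash
python3 -m creep '[[0,0,0,0,1.5,0.2,45],[0,0,0,0,0,0,45],[0,0,0,0,0,0,45]]'
python3 - <<'E'
from h import *
s=st(); ci,p,d=cap('wrist'); W=world(ci,d); blobs(W,p,(.006,.03),60); tgt(.443,.066,.15)
E
```

```text
time_s: 8.65
tcp_pos: [0.4444, 0.0498, 0.1598]
eef_rot: [-69.7, 89.9, 20.4]
contact_force: [0.4, 0.7, 0.1]
gripper_width: 0.0396
{'time_s': 8.65, 'tcp_pos': [0.444, 0.05, 0.16], 'eef_rot': [-69.698, 89.938, 20.42], 'contact_force': [0.436, 0.731, 0.136], 'gripper_width': 0.04, 'joints': [31.795, 2.021, -32.424, 0.015, -55.495, -31.685]}
px [92.  4.] rect [ 612.3 -126.8   11.5   44.1   87.2] zmax 0.0291 435
px [144.  43.] rect [594.5 -96.6 131.5  41.4  15.8] zmax 0.029 1775
px [314.  45.] rect [ 447.4 -100.6   23.6   23.9   72.3] zmax 0.022 832
px [  4. 189.] rect [727.2  16.3  41.8   9.6  75.7] zmax 0.0135 330
px [318. 244.] rect [443.6  65.4  14.4  14.7  42.7] zmax 0.0196 238
px [160. 260.] rect [591.4  81.4   7.   88.   89.7] zmax 0.0084 508
tool shift cm [0.96 0.16 1.63] yaw 90.1
```

```bash
python3 -m creep '[[0,0,0,3.5,0.1,1.6,45],[0,0,0,3.5,0,0,45],[0,0,0,3.5,0,0,45],[0,0,0,3,0,0,45],[0,0,0,1.7,0,0,45],[0,0,0,0.3,0,0,45],[0,0,0,0,0,0,45]]' 25
python3 -m creep '[[0,0,0,0,0,0,0],[0,0,0,0,0,0,0],[0,0,0,0,0,0,0],[0,0,0,0,0,0,0],[0,0,0,0,0,0,0]]' 25
python3 -m creep '[[0,0,0,-2,0,0,0],[0,0,0,-3.5,0,0,0],[0,0,0,-4,0,0,0],[0,0,0,-4,-3,-3,0],[0,0,0,-0,-3,-3.9,0],[0,0,0,0,-3,-3.9,0],[0,0,0,0,-3,-3.9,0],[0,0,0,0,-3,-3.9,0]]' 25
python3 -m creep '[[0,0,0,0,-1,-3,0],[0,0,0,0,0,0,0],[0,0,0,0,0,0,0],[0,0,0,0,0,0,0]]'
python3 - <<'E'
from h import *
s=st(); ci,p,d=cap('wrist','w3.png'); W=world(ci,d); blobs(W,p,(.015,.05),60); tgt(.602,-.172,.06)
E
```

```text
time_s: 9.4
tcp_pos: [0.4433, 0.0654, 0.0039]
eef_rot: [128.7, 89.9, -141.2]
contact_force: [0.1, 0.2, -0.1]
gripper_width: 0.0396
time_s: 9.9
tcp_pos: [0.4434, 0.066, 0.0051]
eef_rot: [-61.7, 89.9, 28.4]
contact_force: [-1.3, 0.5, 7.1]
gripper_width: 0.0148
time_s: 10.7
tcp_pos: [0.59, -0.1174, 0.1339]
eef_rot: [-62.8, 90.0, 27.3]
contact_force: [1.7, 1.0, 0.2]
gripper_width: 0.0147
time_s: 11.1
tcp_pos: [0.5986, -0.1452, 0.1336]
eef_rot: [67.6, 90.0, 157.7]
contact_force: [0.5, 0.1, -0.8]
gripper_width: 0.0147
{'time_s': 11.1, 'tcp_pos': [0.599, -0.145, 0.134], 'eef_rot': [67.591, 89.971, 157.716], 'contact_force': [0.485, 0.102, -0.817], 'gripper_width': 0.015, 'joints': [4.498, 19.258, -14.124, -0.016, -56.645, -4.364]}
px [220.   5.] rect [ 670.1 -311.9    8.8   27.7   89.6] zmax 0.0239 331
px [101.  99.] rect [ 753.8 -248.5   22.7   14.6   70.1] zmax 0.0482 1032
px [ 18. 124.] rect [ 822.4 -232.2   17.5    8.2    2.5] zmax 0.0292 386
px [ 39. 204.] rect [ 816.2 -168.3  114.6   49.    80.3] zmax 0.0452 8295
px [328. 164.] rect [ 5.899e+02 -2.042e+02  1.000e-01  1.133e+02  8.660e+01] zmax 0.048 227
px [274. 250.] rect [ 629.  -139.7   15.2   61.9   18.5] zmax 0.0474 576
px [330. 217.] rect [ 587.7 -162.1   15.1   14.9    3.2] zmax 0.0314 331
px [358. 254.] rect [ 570.5 -137.6   68.2   19.9   66.6] zmax 0.0479 631
px [298. 232.] rect [ 613.9 -149.4   14.9   15.2   39.9] zmax 0.0314 332
px [332. 255.] rect [ 5.861e+02 -1.309e+02  1.480e+01  1.470e+01  5.000e-01] zmax 0.0314 329
px [309. 256.] rect [ 604.7 -129.8   15.1   14.7   37.8] zmax 0.0314 328
tool shift cm [ 7.38 -0.32 -2.71] yaw 90.17
```

View pics/w3.png

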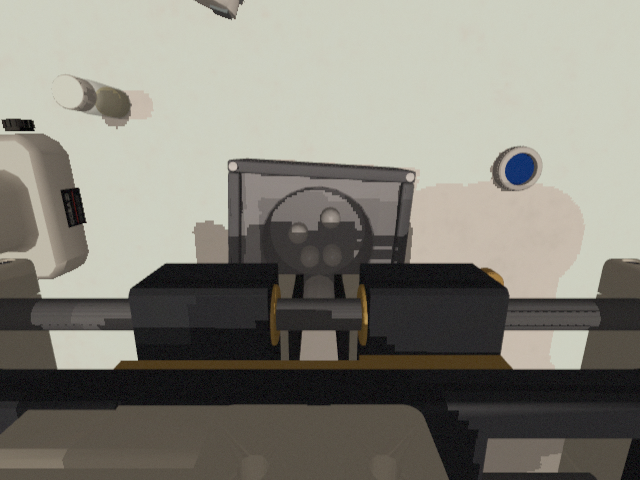

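Four beads now stand in the well at (298,232), (330,217), (309,256) and (332,255), and the fifth is in the gripper. I'll drop it on the free −y side.

```bash
python3 -m creep '[[0,0,0,2,-0.95,-2.7,0],[0,0,0,3,0,0,0],[0,0,0,1.5,0,0,0],[0,0,0,0.8,0,0,0],[0,0,0,0,0,0,0],[0,0,0,0,0,0,0]]'
python3 -m creep '[[0,0,0,0,0,0,30],[0,0,0,0,0,0,30],[0,0,0,0,0,0,30],[0,0,0,0,0,0,30]]'
python3 -m creep '[[0,0,0,-4,0,0,30],[0,0,0,-4,0,0,30],[0,0,0,-5,0,0,30],[0,0,0,-5,0,0,30],[0.143,0,0,0,0,0,45],[0.143,0,0,0,0,0,45],[0.143,0,0,0,0,0,45],[0.143,0,0,0,0,0,45]]'
python3 -m creep '[[0.143,0,0,0,0,0,45],[0.143,0,0,0,0,0,45],[0.143,0,0,0,0,0,45],[0.143,0,0,0,0,0,45],[0.143,0,0,0,0,0,45],[0.143,0,0,0,0,0,45],[0.143,0,0,0,0,0,45],[0,0,0,0,0,0,45]]'
python3 -m creep '[[0,0,0,0,0,-3,45],[0,0,0,0,0,-3,45],[0,0,0,0,0,0,45],[0,0,0,0,0,0,45]]'
python3 - <<'E'
from h import *
s=st(); tgt(.595,.117,.26); ci,p,d=cap('wrist'); W=world(ci,d); blobs(W[150:,200:440],p,(.015,.045),60)
E
```

```text
time_s: 11.75
tcp_pos: [0.6093, -0.1721, 0.0617]
eef_rot: [-100.4, 89.9, -10.2]
contact_force: [0.9, 0.2, -0.6]
gripper_width: 0.0147
time_s: 12.15
tcp_pos: [0.6088, -0.1727, 0.0611]
eef_rot: [-90.3, 90.0, -0.2]
contact_force: [-0.2, -0.1, 0.1]
gripper_width: 0.0263
time_s: 12.95
tcp_pos: [0.6085, -0.1727, 0.2409]
eef_rot: [-40.1, 90.0, 16.9]
contact_force: [0.1, -0.1, -0.4]
gripper_width: 0.0393
time_s: 13.75
tcp_pos: [0.6085, -0.1727, 0.2407]
eef_rot: [133.8, 90.0, 133.7]
contact_force: [0.1, -0.3, -1.1]
gripper_width: 0.0394
time_s: 14.15
tcp_pos: [0.5486, -0.1728, 0.2415]
eef_rot: [-4.2, 89.9, -4.0]
contact_force: [0.5, -0.2, 0.2]
gripper_width: 0.0395
{'time_s': 14.15, 'tcp_pos': [0.549, -0.173, 0.241], 'eef_rot': [-4.165, 89.918, -3.991], 'contact_force': [0.468, -0.152, 0.217], 'gripper_width': 0.039, 'joints': [2.002, 10.593, -11.005, 0.009, -68.321, -91.831]}
tool shift cm [-1.85 28.97  4.73] yaw 0.17
px [143.  55.] rect [ 535.9 -145.6  109.7    0.7   86.5] zmax 0.0435 413
px [128.  98.] rect [ 5.865e+02 -1.610e+02  1.400e+01  1.490e+01  5.000e-01] zmax 0.0317 166
px [156. 105.] rect [ 594.  -129.2   32.6   15.6    3.6] zmax 0.0313 339
px [172. 113.] rect [ 600.9 -111.8    4.9   37.1   85.3] zmax 0.0419 128
px [131. 137.] rect [ 624.1 -162.1   71.2   23.1   64.2] zmax 0.0436 577
px [119. 116.] rect [ 607.8 -172.3   14.7   14.4   56.7] zmax 0.0314 165
px [139. 120.] rect [ 612.7 -149.    14.9   14.5   89.7] zmax 0.0313 168
```

```bash
python3 -m creep '[[0,0,0,-1,4.1,0.4,45],[0,0,0,-1,4.1,0.4,45],[0,0,0,-1,4.1,0.4,45],[0,0,0,-1,4.1,0.4,45],[0,0,0,0,4.1,0.4,45],[0,0,0,0,4.1,0.4,45],[0,0,0,0,4.1,0.4,45],[0,0,0,0,0.2,0.2,45]]'
python3 -m creep '[[0.045,0,0,0,0,0,45],[0,0,0,0,0,0,45],[0,0,0,0,0,0,45],[0,0,0,0,0,0,45]]'
python3 - <<'E'
from h import *
s=st(); ci,p,d=cap('wrist','w4.png'); W=world(ci,d); np.save('w4.npy',W)
for zr in[(.165,.195),(.122,.134),(.003,.012)]: print(zr); blobs(W,p,zr,40)
E
```

```text
time_s: 15.0
tcp_pos: [0.5797, 0.1207, 0.2799]
eef_rot: [163.0, 90.0, 163.3]
contact_force: [0.4, 0.4, -0.3]
gripper_width: 0.0395
time_s: 15.4
tcp_pos: [0.5789, 0.1159, 0.2806]
eef_rot: [-122.2, 90.0, -124.8]
contact_force: [-0.1, -0.3, 0.2]
gripper_width: 0.0395
{'time_s': 15.4, 'tcp_pos': [0.579, 0.116, 0.281], 'eef_rot': [-122.217, 89.991, -124.762], 'contact_force': [-0.14, -0.301, 0.212], 'gripper_width': 0.04, 'joints': [30.284, 10.896, -5.504, 0.004, -73.608, -122.831]}
(0.165, 0.195)
px [323. 260.] rect [595.2 119.4  15.3  15.8  87.8] zmax 0.1813 449
(0.122, 0.134)
px [323. 225.] rect [576.8 119.6  30.   41.1  87.9] zmax 0.1337 592
px [323. 273.] rect [614.3 119.2  33.1  39.7  86.3] zmax 0.1334 700
(0.003, 0.012)
px [484.  65.] rect [422.3 317.6  90.7 104.8  67.6] zmax 0.0073 6464
px [597. 123.] rect [492.4 456.5  12.1 134.7  51.6] zmax 0.0092 951
px [45. 98.] rect [ 433.8 -198.5   35.6   35.1   59. ] zmax 0.0117 849
px [138. 108.] rect [448.3 -92.9   9.7  23.2  79.1] zmax 0.0117 83
px [511. 211.] rect [597.9 360.1  76.3 105.6  61.4] zmax 0.0115 4627
px [593. 224.] rect [617.  464.8   3.1 168.7  55.9] zmax 0.0119 248
px [321. 211.] rect [591.4 119.2  79.7  89.2  88.8] zmax 0.0086 3120
px [156. 222.] rect [590.4 -93.8   5.9 103.8  89. ] zmax 0.0115 268
px [103. 235.] rect [ 601.2 -161.8   58.5   65.    70.9] zmax 0.0119 873
px [ 71. 341.] rect [ 753.5 -243.    22.3   10.3   32.3] zmax 0.0115 90
```

View pics/w4.png

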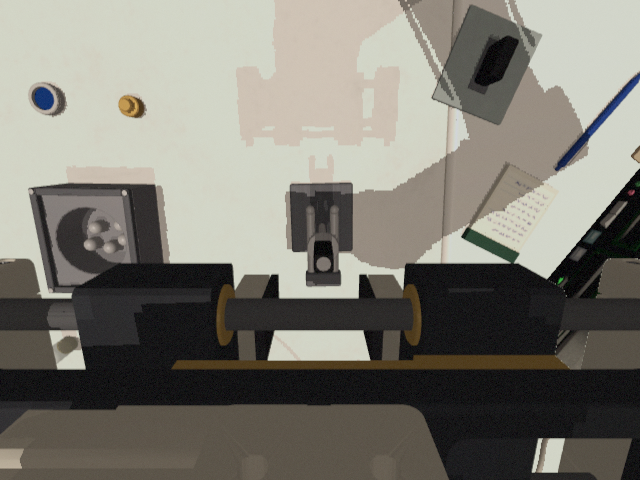

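The view shows the stirrer grip at (323,260) on the pegs and the stand foot at (321,215). The lid is at (487,65), and all beads are in the pot at (105,235). I'll descend onto the grip.

```bash
python3 -m creep '[[0,0,0,0,0.4,1.6,45],[0,0,0,4,0,0,45],[0,0,0,4,0,0,45],[0,0,0,3,0,0,45],[0,0,0,2,0,0,45],[0,0,0,0.6,0,0,45],[0,0,0,0,0,0,45],[0,0,0,0,0,0,45]]'
python3 -m creep '[[0,0,0,0,0,0,0],[0,0,0,0,0,0,0],[0,0,0,0,0,0,0],[0,0,0,0,0,0,0],[0,0,0,0,0,0,0],[0,0,0,0,0,0,0]]' 50
python3 -c "
from h import *
st(); tgt(.595,.119,.144)"
```

```text
time_s: 16.25
tcp_pos: [0.5957, 0.1197, 0.146]
eef_rot: [18.7, 89.9, 16.2]
contact_force: [0.5, -0.2, 0.6]
gripper_width: 0.0394
time_s: 16.85
tcp_pos: [0.5951, 0.1197, 0.1452]
eef_rot: [14.0, 90.0, 11.4]
contact_force: [-1.4, -0.4, 3.7]
gripper_width: 0.0158
{'time_s': 16.85, 'tcp_pos': [0.595, 0.12, 0.145], 'eef_rot': [13.965, 89.969, 11.388], 'contact_force': [-1.397, -0.397, 3.681], 'gripper_width': 0.016, 'joints': [29.799, 17.826, -14.567, 0.012, -57.577, -122.382]}
tool shift cm [ 0.12 -0.07 -0.  ] yaw -2.58
```

```bash
python3 -m creep '[[0,0,0,-1.5,0,0,0],[0,0,0,-2.5,0,0,0],[0,0,0,-3,0,0,0],[0,0,0,-3,0,0,0],[0,0,0,-2,0,0,0],[0,0,0,0,0,0,0],[0,0,0,0,0,0,0]]' 50
python3 - <<'E'
from h import *
s=st(); ci,p,d=cap('wrist','w5.png'); W=world(ci,d); np.save('w5.npy',W); W=W[:,150:]
for zr in[(.122,.135),(.003,.0115)]: print(zr); blobs(W,p,zr,100)
ci,p,d=cap('side','s5.png');cv2.imwrite('pics/s5c.png',cv2.resize(p[150:330,200:400],None,fx=3,fy=3))
tgt(.598,-.15,.265)
E
```

```text
time_s: 17.55
tcp_pos: [0.5946, 0.1197, 0.2643]
eef_rot: [123.0, 90.0, 120.4]
contact_force: [0.6, -0.2, -2.0]
gripper_width: 0.0157
{'time_s': 17.55, 'tcp_pos': [0.595, 0.12, 0.264], 'eef_rot': [123.033, 89.966, 120.432], 'contact_force': [0.648, -0.177, -2.014], 'gripper_width': 0.016, 'joints': [29.793, 12.91, -5.022, -0.035, -72.069, -122.383]}
(0.122, 0.135)
px [180. 227.] rect [5.908e+02 1.298e+02 6.920e+01 1.070e+01 5.000e-01] zmax 0.1336 648
px [155. 228.] rect [590.1 109.2  10.9  68.1  86.6] zmax 0.1334 643
(0.003, 0.0115)
px [338.  50.] rect [422.7 317.6  90.5 104.6  67.4] zmax 0.0073 6658
px [452. 113.] rect [498.1 451.4  12.1 119.1  52.7] zmax 0.009 928
px [368. 198.] rect [598.2 360.2  76.2 106.   60.7] zmax 0.011 4695
px [446. 221.] rect [626.8 458.2   3.1 154.4  56. ] zmax 0.0114 202
px [168. 202.] rect [591.5 119.3  79.8  89.5  88.6] zmax 0.0086 3540
tool shift cm [ -0.16 -26.9    1.6 ] yaw -2.6
```

View pics/s5c.png

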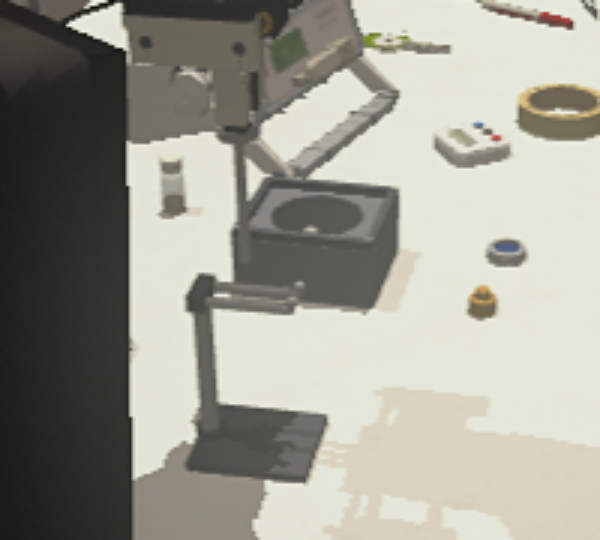

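```bash
python3 -m creep '[[0,0,0,0,-3.9,-0.1,0],[0,0,0,0,-3.9,-0.1,0],[0,0,0,0,-3.9,-0.1,0],[0,0,0,0,-3.9,-0.1,0],[0,0,0,0,-3.9,-0.1,0],[0,0,0,0,-3.9,-0.1,0],[0,0,0,0,-3.5,0,0],[0,0,0,0,0,0,0]]' 50
python3 -m creep '[[0,0,0,2.5,0,0,0],[0,0,0,2.5,0,0,0],[0,0,0,1,0,0,0],[0,0,0,0,0,0,0],[0,0,0,0,0,0,0]]' 50
python3 - <<'E'
from h import *
s=st(); ci,p,d=cap('wrist','w6.png'); W=world(ci,d)
for zr in[(.060,.068),(.053,.059),(.02,.04),(.009,.015)]: print(zr); blobs(W[130:,180:460],p,zr,60)
tgt(.576,-.149,.2)
E
```

```text
time_s: 18.45
tcp_pos: [0.5756, -0.1523, 0.2631]
eef_rot: [-167.1, 89.8, -169.9]
contact_force: [-0.4, 0.0, -0.5]
gripper_width: 0.0157
time_s: 18.95
tcp_pos: [0.5772, -0.1487, 0.2052]
eef_rot: [-76.3, 90.0, -78.8]
contact_force: [1.1, -0.4, -0.3]
gripper_width: 0.0159
{'time_s': 18.95, 'tcp_pos': [0.577, -0.149, 0.205], 'eef_rot': [-76.274, 89.971, -78.829], 'contact_force': [1.146, -0.439, -0.325], 'gripper_width': 0.016, 'joints': [4.341, 14.01, -11.461, 0.032, -64.525, -96.91]}
(0.06, 0.068)
px [139.  79.] rect [ 571.9 -147.8  110.4   72.1   86.6] zmax 0.0645 2405
(0.053, 0.059)
px [139.  87.] rect [ 582.8 -148.3   94.6   76.8   86.7] zmax 0.0567 3390
(0.02, 0.04)
px [140.  52.] rect [ 5.360e+02 -1.456e+02  1.093e+02  3.000e-01  8.660e+01] zmax 0.0391 200
px [157.  99.] rect [ 585.2 -129.7   15.1   14.5   75.2] zmax 0.0315 193
px [127. 102.] rect [ 586.7 -161.2   14.4   14.6   40.5] zmax 0.0315 185
px [105. 129.] rect [ 607.4 -184.7   43.9    6.8   15.5] zmax 0.0388 165
px [172. 129.] rect [ 609.8 -115.2    7.9   46.4   70.7] zmax 0.0392 165
px [159. 117.] rect [ 603.3 -128.7   14.5   14.3   89.9] zmax 0.0313 185
px [117. 123.] rect [ 607.9 -172.    14.5   15.    39.2] zmax 0.0315 188
(0.009, 0.015)
px [138. 106.] rect [ 597.7 -149.4   79.8   65.    87.1] zmax 0.0128 2386
tool shift cm [ 0.57 -0.03 -0.15] yaw -2.55
```

View pics/w6.png

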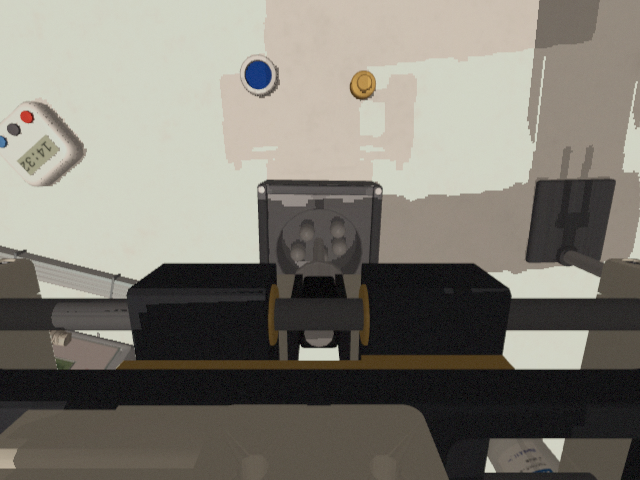

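The view shows the rod centred over the well, with its beads at (307,230), (337,228), (297,253) and (339,247). The −x side is free, so I'll lower the rod there.

```bash
python3 -m creep '[[0,0,0,2,0,-0.1,0],[0,0,0,2,0,0,0],[0,0,0,2,0,0,0],[0,0,0,1.4,0,0,0],[0,0,0,0.5,0,0,0],[0,0,0,0,0,0,0],[0,0,0,0,0,0,0]]' 55
python3 - <<'E'
from h import *
s=st()
tgt(.5755,-.1495,.126)
# circle rows, 24 per turn, from angle 180deg world, radius 22.5mm; tool axes yaw -2.6
a=np.radians(180+15*np.arange(25)); P=np.c_[np.cos(a),np.sin(a)]*2.25; D=np.diff(P,axis=0); y=np.radians(-2.6)
print(np.round(np.c_[-D[:,0]*np.sin(y)+D[:,1]*np.cos(y),D[:,0]*np.cos(y)+D[:,1]*np.sin(y)],2).tolist())
E
```

```text
time_s: 19.7
tcp_pos: [0.5766, -0.1488, 0.1269]
eef_rot: [-3.9, 89.9, -6.5]
contact_force: [0.0, -0.3, -0.6]
gripper_width: 0.0154
{'time_s': 19.7, 'tcp_pos': [0.577, -0.149, 0.127], 'eef_rot': [-3.909, 89.897, -6.48], 'contact_force': [0.046, -0.316, -0.555], 'gripper_width': 0.015, 'joints': [4.33, 17.789, -17.334, 0.024, -54.776, -96.914]}
tool shift cm [ 0.09 -0.07 -0.1 ] yaw -2.57
[[-0.58, 0.1], [-0.53, 0.25], [-0.45, 0.38], [-0.34, 0.48], [-0.2, 0.55], [-0.05, 0.59], [0.1, 0.58], [0.25, 0.53], [0.38, 0.45], [0.48, 0.34], [0.55, 0.2], [0.59, 0.05], [0.58, -0.1], [0.53, -0.25], [0.45, -0.38], [0.34, -0.48], [0.2, -0.55], [0.05, -0.59], [-0.1, -0.58], [-0.25, -0.53], [-0.38, -0.45], [-0.48, -0.34], [-0.55, -0.2], [-0.59, -0.05]]
```

```bash
python3 -m creep '[[0,0,0,0,-0.05,-0.1,0],[0,0,0,0,-0.58,0.1,0],[0,0,0,0,-0.53,0.25,0],[0,0,0,0,-0.45,0.38,0],[0,0,0,0,-0.34,0.48,0]]' 55
python3 -m creep '[[0,0,0,0,-0.2,0.55,0],[0,0,0,0,-0.05,0.59,0],[0,0,0,0,0.1,0.58,0],[0,0,0,0,0.25,0.53,0]]' 55
python3 -m creep '[[0,0,0,0,0.38,0.45,0],[0,0,0,0,0.48,0.34,0],[0,0,0,0,0.55,0.2,0],[0,0,0,0,0.59,0.05,0]]' 55
python3 -m creep '[[0,0,0,0,0.58,-0.1,0],[0,0,0,0,0.53,-0.25,0],[0,0,0,0,0.45,-0.38,0],[0,0,0,0,0.34,-0.48,0]]' 55
python3 -m creep '[[0,0,0,0,0.2,-0.55,0],[0,0,0,0,0.05,-0.59,0],[0,0,0,0,-0.1,-0.58,0],[0,0,0,0,-0.25,-0.53,0]]' 55
python3 -m creep '[[0,0,0,0,-0.38,-0.45,0],[0,0,0,0,-0.48,-0.34,0],[0,0,0,0,-0.55,-0.2,0],[0,0,0,0,-0.59,-0.05,0]]' 55
python3 - <<'E'
from h import *
s=st(); ci,p,d=cap('side','s6.png');cv2.imwrite('pics/s6c.png',cv2.resize(p[160:290,230:360],None,fx=4,fy=4))
E
```

```text
time_s: 20.2
tcp_pos: [0.5862, -0.1695, 0.1258]
eef_rot: [-15.9, 90.0, -18.5]
contact_force: [0.6, 0.1, -1.3]
gripper_width: 0.0156
time_s: 20.6
tcp_pos: [0.6091, -0.1687, 0.1255]
eef_rot: [-173.6, 90.0, -176.1]
contact_force: [0.8, 0.6, -2.1]
gripper_width: 0.0159
time_s: 21.0
tcp_pos: [0.6208, -0.1488, 0.1259]
eef_rot: [-10.2, 89.9, -12.8]
contact_force: [-0.0, 0.2, -0.6]
gripper_width: 0.0155
time_s: 21.4
tcp_pos: [0.6082, -0.1293, 0.1258]
eef_rot: [8.2, 90.0, 5.6]
contact_force: [-0.2, -1.3, -0.3]
gripper_width: 0.0159
time_s: 21.8
tcp_pos: [0.5862, -0.1306, 0.1263]
eef_rot: [-31.2, 89.9, -33.8]
contact_force: [1.8, -3.3, -0.5]
gripper_width: 0.0157
time_s: 22.2
tcp_pos: [0.5759, -0.1496, 0.1263]
eef_rot: [3.8, 89.8, 1.3]
contact_force: [3.8, 0.2, -1.5]
gripper_width: 0.0157
{'time_s': 22.2, 'tcp_pos': [0.576, -0.15, 0.126], 'eef_rot': [3.83, 89.841, 1.259], 'contact_force': [3.768, 0.182, -1.522], 'gripper_width': 0.016, 'joints': [4.247, 17.756, -17.476, 0.01, -54.61, -96.824]}
```

View pics/s6c.png

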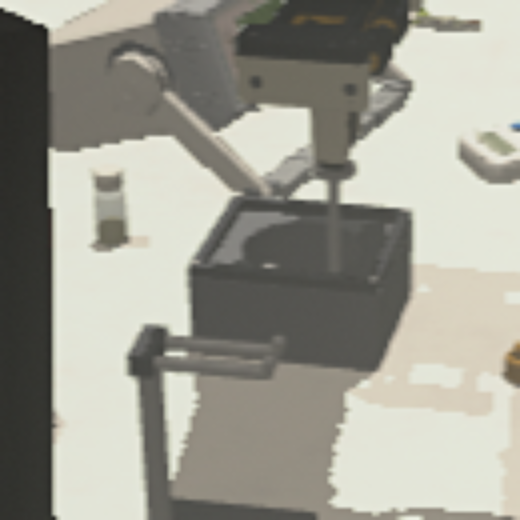

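The first turn was clean: the rod stayed upright in the well and forces were under 4 N. Two more turns plus a small overlap follow.

```bash
python3 -m creep '[[0,0,0,0,-0.58,0.1,0],[0,0,0,0,-0.53,0.25,0],[0,0,0,0,-0.45,0.38,0],[0,0,0,0,-0.34,0.48,0],[0,0,0,0,-0.2,0.55,0],[0,0,0,0,-0.05,0.59,0],[0,0,0,0,0.1,0.58,0],[0,0,0,0,0.25,0.53,0]]' 55
python3 -m creep '[[0,0,0,0,0.38,0.45,0],[0,0,0,0,0.48,0.34,0],[0,0,0,0,0.55,0.2,0],[0,0,0,0,0.59,0.05,0],[0,0,0,0,0.58,-0.1,0],[0,0,0,0,0.53,-0.25,0],[0,0,0,0,0.45,-0.38,0],[0,0,0,0,0.34,-0.48,0]]' 55
python3 -m creep '[[0,0,0,0,0.2,-0.55,0],[0,0,0,0,0.05,-0.59,0],[0,0,0,0,-0.1,-0.58,0],[0,0,0,0,-0.25,-0.53,0],[0,0,0,0,-0.38,-0.45,0],[0,0,0,0,-0.48,-0.34,0],[0,0,0,0,-0.55,-0.2,0],[0,0,0,0,-0.59,-0.05,0]]' 55
python3 -m creep '[[0,0,0,0,-0.58,0.1,0],[0,0,0,0,-0.53,0.25,0],[0,0,0,0,-0.45,0.38,0],[0,0,0,0,-0.34,0.48,0],[0,0,0,0,-0.2,0.55,0],[0,0,0,0,-0.05,0.59,0],[0,0,0,0,0.1,0.58,0],[0,0,0,0,0.25,0.53,0]]' 55
python3 -m creep '[[0,0,0,0,0.38,0.45,0],[0,0,0,0,0.48,0.34,0],[0,0,0,0,0.55,0.2,0],[0,0,0,0,0.59,0.05,0],[0,0,0,0,0.58,-0.1,0],[0,0,0,0,0.53,-0.25,0],[0,0,0,0,0.45,-0.38,0],[0,0,0,0,0.34,-0.48,0]]' 55
python3 -m creep '[[0,0,0,0,0.2,-0.55,0],[0,0,0,0,0.05,-0.59,0],[0,0,0,0,-0.1,-0.58,0],[0,0,0,0,-0.25,-0.53,0],[0,0,0,0,-0.38,-0.45,0],[0,0,0,0,-0.48,-0.34,0],[0,0,0,0,-0.55,-0.2,0],[0,0,0,0,-0.59,-0.05,0]]' 55
python3 -m creep '[[0,0,0,0,-0.58,0.1,0],[0,0,0,0,-0.53,0.25,0],[0,0,0,0,-0.45,0.38,0],[0,0,0,0,-0.34,0.48,0],[0,0,0,0,0,0,0],[0,0,0,0,0,0,0]]' 55
python3 -m creep '[[0,0,0,-2.5,0,0,0],[0,0,0,-2.5,0,0,0],[0,0,0,-4,0,0,0],[0,0,0,-4,0,0,0],[0,0,0,-2,0,-3,0],[0,0,0,0,0,0,0],[0,0,0,0,0,0,0]]' 55
python3 - <<'E'
from h import *
s=st(); ci,p,d=cap('wrist','w7.png'); cv2.imwrite('pics/w7c.png',cv2.resize(p[150:330,200:440],None,fx=3,fy=3)); W=world(ci,d)
for zr in[(.018,.05)]: print(zr); blobs(W[130:,180:460],p,zr,60)
tgt(.589,.1195,.265)
E
```

```text
time_s: 23.05
tcp_pos: [0.609, -0.1687, 0.1256]
eef_rot: [-145.6, 90.0, -148.2]
contact_force: [0.2, -0.2, -1.5]
gripper_width: 0.0159
time_s: 23.85
tcp_pos: [0.6084, -0.1293, 0.1259]
eef_rot: [5.4, 90.0, 2.9]
contact_force: [0.2, -0.1, -0.3]
gripper_width: 0.0155
time_s: 24.65
tcp_pos: [0.5739, -0.1495, 0.1253]
eef_rot: [155.2, 89.9, 152.6]
contact_force: [2.3, 2.0, -0.8]
gripper_width: 0.0157
time_s: 25.45
tcp_pos: [0.6089, -0.1688, 0.1255]
eef_rot: [-172.6, 90.0, -175.2]
contact_force: [-0.3, 0.1, -0.5]
gripper_width: 0.0157
time_s: 26.25
tcp_pos: [0.6086, -0.1292, 0.126]
eef_rot: [7.1, 89.9, 4.5]
contact_force: [0.6, -0.2, -1.4]
gripper_width: 0.0156
time_s: 27.05
tcp_pos: [0.5736, -0.1497, 0.1254]
eef_rot: [169.5, 89.9, 166.9]
contact_force: [0.1, -0.2, -0.1]
gripper_width: 0.0157
time_s: 27.65
tcp_pos: [0.5854, -0.1691, 0.1253]
eef_rot: [-163.7, 89.9, -166.3]
contact_force: [-0.1, 0.4, -0.9]
gripper_width: 0.0158
time_s: 28.35
tcp_pos: [0.5552, -0.1675, 0.2762]
eef_rot: [9.0, 90.0, 6.4]
contact_force: [0.4, -0.7, -2.0]
gripper_width: 0.0159
{'time_s': 28.35, 'tcp_pos': [0.555, -0.167, 0.276], 'eef_rot': [9.038, 89.958, 6.447], 'contact_force': [0.387, -0.711, -1.964], 'gripper_width': 0.016, 'joints': [2.528, 9.967, -7.225, -0.003, -72.767, -95.118]}
(0.018, 0.05)
px [157.  65.] rect [ 5.360e+02 -1.454e+02  1.097e+02  5.000e-01  8.660e+01] zmax 0.0486 321
px [142.  95.] rect [ 573.3 -164.2   13.    14.7   33. ] zmax 0.0314 114
px [166.  93.] rect [ 571.7 -133.8   15.2   11.2   68.5] zmax 0.0315 97
px [176. 131.] rect [ 612.1 -123.6   24.    56.8   45.6] zmax 0.0475 309
px [148. 116.] rect [ 599.7 -157.6   15.2   10.7    3. ] zmax 0.0314 104
px [163. 115.] rect [ 599.3 -139.2   14.4   14.9   43.1] zmax 0.0313 132
tool shift cm [ 1.02 28.81  2.07] yaw -2.59
```

View pics/w7c.png

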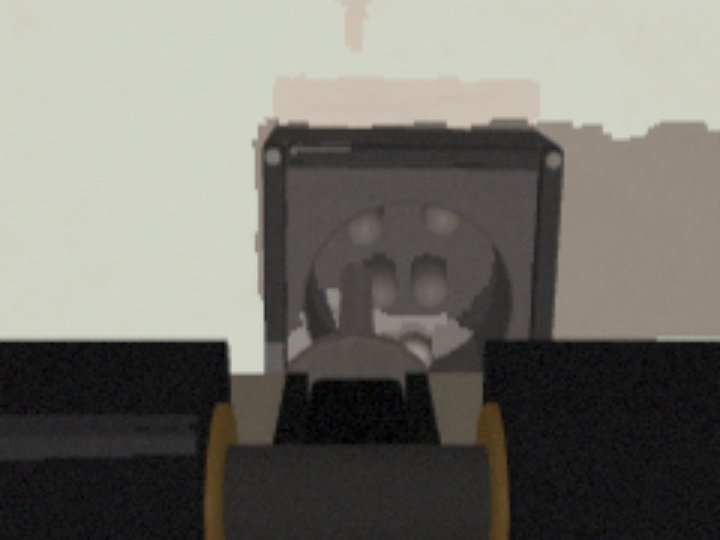

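In the crop, five beads stand in a single layer: (365,228), (440,220), (380,283), (430,285), and one at (413,347) behind the collar. Now I'll hang the stirrer back.

```bash
python3 -m creep '[[0,0,0,0,4.1,0.3,0],[0,0,0,0,4.1,0.3,0],[0,0,0,0,4.1,0.3,0],[0,0,0,0,4.1,0.3,0],[0,0,0,0,4.1,0.3,0],[0,0,0,0,4.1,0.3,0],[0,0,0,0,4.1,0.2,0],[0,0,0,0,0,0,0]]' 55
python3 -m creep '[[0,0,0,0,0,0,0],[0,0,0,0,0,0,0]]'
python3 - <<'E'
from h import *
s=st(); tgt(.589,.1198,.1455); ci,p,d=cap('wrist'); W=world(ci,d)
blobs(W[:,150:],p,(.122,.135),60)
E
```

```text
time_s: 29.2
tcp_pos: [0.589, 0.1224, 0.2732]
eef_rot: [-155.5, 89.8, -157.9]
contact_force: [-0.1, -1.3, -2.2]
gripper_width: 0.0153
time_s: 29.4
tcp_pos: [0.5887, 0.1178, 0.2745]
eef_rot: [-146.5, 89.9, -149.0]
contact_force: [0.7, -1.1, -1.2]
gripper_width: 0.0158
{'time_s': 29.4, 'tcp_pos': [0.589, 0.118, 0.275], 'eef_rot': [-146.451, 89.87, -149.048], 'contact_force': [0.71, -1.14, -1.153], 'gripper_width': 0.016, 'joints': [29.952, 12.097, -4.766, 0.002, -73.267, -122.549]}
tool shift cm [12.9   0.21  0.05] yaw -2.6
px [182. 230.] rect [590.  130.5  67.3   9.3   0.6] zmax 0.1337 590
px [158. 229.] rect [588.6 108.1   7.8  65.   87.2] zmax 0.1335 535
```

```bash
python3 -m creep '[[0,0,0,1,0.2,0,0],[0,0,0,3,0,0,0],[0,0,0,3,0,0,0],[0,0,0,3,0,0,0],[0,0,0,2,0,0,0],[0,0,0,0.6,0,0,0],[0,0,0,0,0,0,0],[0,0,0,0,0,0,0]]' 55
python3 -c "
from h import *
st(); tgt(.589,.1198,.1455)"
```

```text
time_s: 30.25
tcp_pos: [0.5897, 0.1202, 0.1508]
eef_rot: [16.6, 89.9, 14.0]
contact_force: [-0.3, 0.5, -0.6]
gripper_width: 0.0154
{'time_s': 30.25, 'tcp_pos': [0.59, 0.12, 0.151], 'eef_rot': [16.614, 89.912, 14.009], 'contact_force': [-0.255, 0.499, -0.623], 'gripper_width': 0.015, 'joints': [30.124, 17.05, -14.888, 0.029, -57.978, -122.744]}
tool shift cm [ 0.53 -0.05 -0.07] yaw -2.61
```

```bash
python3 -m creep '[[0,0,0,0.2,0,0,0],[0,0,0,0.2,0,0,0],[0,0,0,0.1,0,0,0],[0,0,0,0,0,0,0],[0,0,0,0,0,0,0]]' 55
python3 -m creep '[[0,0,0,0,0,0,20],[0,0,0,0,0,0,25],[0,0,0,0,0,0,30],[0,0,0,0,0,0,45],[0,0,0,0,0,0,45],[0,0,0,0,0,0,45]]' 20
python3 -m creep '[[0,0,0,-3,0,0,45],[0,0,0,-4,0,0,45],[0,0,0,-5,0,0,45],[0,0,0,-3,0,-2,45],[0,0,0,0,0,0,45],[0,0,0,0,0,0,45]]'
python3 - <<'E'
from h import *
s=st(); ci,p,d=cap('wrist','w8.png'); W=world(ci,d)
for zr in [(.165,.195),(.122,.135)]: blobs(W[:,150:],p,zr,60)
ci,p,d=cap('side','s8.png');cv2.imwrite('pics/s8c.png',cv2.resize(p[190:320,230:330],None,fx=4,fy=4))
ci,p,d=cap('top'); W=world(ci,d); q=W[240:345,100:225]; blobs(q,p,(.03,.06),40); blobs(q,p,(.004,.009),40)
E
```

```text
time_s: 30.75
tcp_pos: [0.5892, 0.1205, 0.1452]
eef_rot: [20.2, 90.0, 17.6]
contact_force: [-0.8, 1.1, 3.0]
gripper_width: 0.0157
time_s: 31.35
tcp_pos: [0.589, 0.1204, 0.1446]
eef_rot: [-153.5, 90.0, -156.1]
contact_force: [0.2, 0.2, 0.5]
gripper_width: 0.0388
time_s: 31.95
tcp_pos: [0.5689, 0.1215, 0.2956]
eef_rot: [42.2, 89.9, 39.6]
contact_force: [-0.4, 0.3, -0.4]
gripper_width: 0.0394
{'time_s': 31.95, 'tcp_pos': [0.569, 0.122, 0.296], 'eef_rot': [42.169, 89.872, 39.598], 'contact_force': [-0.361, 0.324, -0.392], 'gripper_width': 0.039, 'joints': [31.295, 9.584, -5.203, -0.019, -75.086, -123.861]}
px [168. 259.] rect [589.5 120.4  15.6  16.4  86.9] zmax 0.1812 409
px [167. 256.] rect [595.3 119.8  33.6  78.3  87.1] zmax 0.1346 1437
px [61. 50.] rect [422.4 315.1  16.9  41.7  68.1] zmax 0.0485 210
px [13.  5.] rect [517.7 433.7  13.   31.   59.1] zmax 0.0085 48
px [66. 53.] rect [423.  314.3  94.2 106.   67.6] zmax 0.0085 1559
```

View pics/s8c.png

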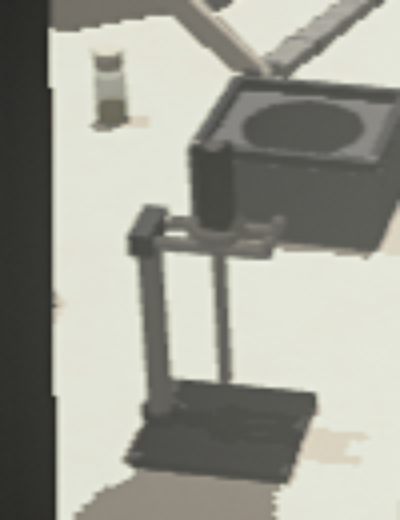

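The stirrer hangs square on the pegs again, with its grip at (212,185) in the crop, at x 0.5895, y 0.120. Next is the lid.

```bash
python3 -m creep '[[0.116,0,0,0,0,0,45],[0.116,0,0,0,0,0,45],[0.116,0,0,0,0,0,45],[0,0,0,0,2.5,-4.1,45],[0,0,0,0,2.5,-4.1,45],[0,0,0,0,2.5,-4.1,45],[0,0,0,2,2.5,-4.1,45],[0,0,0,4,2.4,-4.1,45]]'
python3 -m creep '[[0,0,0,4,0,0,45],[0,0,0,1.5,0,0,45],[0,0,0,0,0,0,45],[0,0,0,0,0,0,45]]'
python3 - <<'E'
from h import *
s=st(); ci,p,d=cap('wrist','w9.png'); W=world(ci,d)
for zr in [(.035,.06),(.003,.009)]: blobs(W[100:],p,zr,200)
tgt(.423,.316,.014)
E
```

```text
time_s: 32.9
tcp_pos: [0.4333, 0.3077, 0.2434]
eef_rot: [67.4, 89.8, 44.9]
contact_force: [1.0, 0.5, -0.0]
gripper_width: 0.0393
time_s: 33.3
tcp_pos: [0.4342, 0.3054, 0.188]
eef_rot: [-83.9, 89.9, -106.5]
contact_force: [0.7, 0.1, 0.7]
gripper_width: 0.0393
{'time_s': 33.3, 'tcp_pos': [0.434, 0.305, 0.188], 'eef_rot': [-83.929, 89.911, -106.456], 'contact_force': [0.666, 0.105, 0.703], 'gripper_width': 0.039, 'joints': [56.321, 8.742, -20.642, 0.03, -60.701, -168.863]}
px [353.  85.] rect [408.8 348.8  16.2  41.1  67.5] zmax 0.0464 887
px [580. 146.] rect [540.6 514.9   8.1  83.4  52.6] zmax 0.0594 1828
px [349.  79.] rect [408.9 348.8  90.  103.8  67.6] zmax 0.0069 8605
px [482. 107.] rect [481.7 465.   11.8 128.3  51.7] zmax 0.0086 1098
tool shift cm [17.48  0.51 -1.47] yaw -22.54
```

View pics/w9.png

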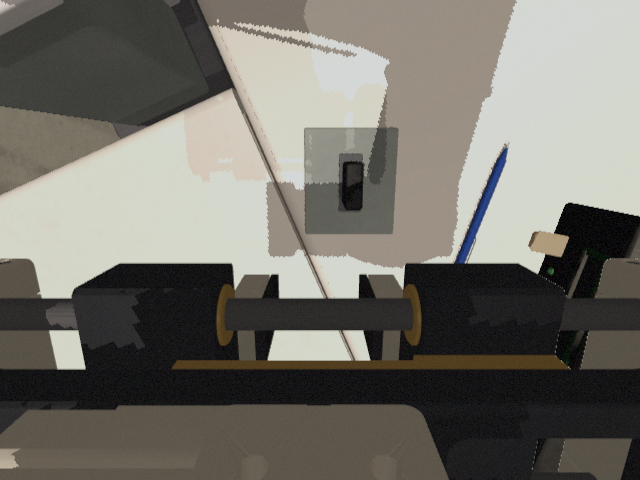

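The lid was knocked: its handle is now at (353,185), at world (0.409, 0.349) with the same yaw. Joint 6 would run out of range with this wrist turn, so I'll turn the tool half a turn.

```bash
python3 -m creep '[[-0.143,0,0,0,0,0,45],[-0.143,0,0,0,0,0,45],[-0.143,0,0,0,0,0,45],[-0.143,0,0,0,0,0,45],[-0.143,0,0,0,0,0,45],[-0.143,0,0,0,0,0,45],[-0.143,0,0,0,0,0,45],[-0.143,0,0,0,0,0,45]]'
python3 -m creep '[[-0.143,0,0,0,0,0,45],[-0.143,0,0,0,0,0,45],[-0.143,0,0,0,0,0,45],[-0.143,0,0,0,0,0,45],[-0.143,0,0,0,0,0,45],[-0.143,0,0,0,0,0,45],[-0.143,0,0,0,0,0,45],[-0.143,0,0,0,0,0,45]]'
python3 -m creep '[[-0.143,0,0,0,0,0,45],[-0.143,0,0,0,0,0,45],[-0.143,0,0,0,0,0,45],[-0.143,0,0,0,0,0,45],[-0.143,0,0,0,0,0,45],[-0.139,0,0,0,0,0,45],[0,0,0,0,0,0,45],[0,0,0,0,0,0,45]]'
python3 - <<'E'
from h import *
s=st(); ci,p,d=cap('wrist','w10.png'); W=world(ci,d)
for zr in [(.035,.06),(.003,.009)]: blobs(W,p,zr,200)
tgt(.409,.349,.014)
E
```

```text
time_s: 34.15
tcp_pos: [0.4348, 0.3057, 0.1898]
eef_rot: [6.2, 89.9, 49.5]
contact_force: [0.3, 0.3, 0.4]
gripper_width: 0.0393
time_s: 34.95
tcp_pos: [0.4348, 0.3057, 0.1898]
eef_rot: [-58.7, 89.9, 50.1]
contact_force: [-0.3, -0.6, 0.0]
gripper_width: 0.0394
time_s: 35.75
tcp_pos: [0.4344, 0.3056, 0.1892]
eef_rot: [-105.6, 89.9, 51.6]
contact_force: [0.3, -1.0, 0.3]
gripper_width: 0.0392
{'time_s': 35.75, 'tcp_pos': [0.434, 0.306, 0.189], 'eef_rot': [-105.645, 89.906, 51.581], 'contact_force': [0.301, -0.995, 0.321], 'gripper_width': 0.039, 'joints': [56.3, 8.61, -20.621, 0.009, -60.675, 10.922]}
px [ 54. 126.] rect [594.4 477.8   8.4 211.4  55.2] zmax 0.0594 4981
px [287. 266.] rect [410.3 348.   16.   40.9  67.2] zmax 0.0464 758
px [446.  14.] rect [552.6 125.8  86.3  33.1  66.5] zmax 0.0085 2432
px [234.  83.] rect [581.7 329.3   5.4 104.4  60.6] zmax 0.0089 291
px [164. 210.] rect [502.4 448.7  11.7 109.9  52. ] zmax 0.0086 959
px [293. 246.] rect [412.3 347.5  90.1  98.6  67.2] zmax 0.007 6113
tool shift cm [17.5  -3.    4.02] yaw 157.25
```

```bash
python3 -m creep '[[0,0,0,0,-3,3.94,45],[0,0,0,4,0,0,45],[0,0,0,4,0,0,45],[0,0,0,4,0,0,45],[0,0,0,3,0,0,45],[0,0,0,1.5,0,0,45],[0,0,0,0.7,0,0,45],[0,0,0,0,0,0,45]]'
python3 -m creep '[[0,0,0,0,0,0,0],[0,0,0,0,0,0,0],[0,0,0,0,0,0,0],[0,0,0,0,0,0,0],[0,0,0,0,0,0,0],[0,0,0,0,0,0,0]]' 45
python3 -m creep '[[0,0,0,-2,0,0,0],[0,0,0,-3,0,0,0],[0,0,0,-4,0,0,0],[0,0,0,-4,0,0,0],[0,0,0,-3,0,0,0],[0,0,0,0,0,0,0],[0,0,0,0,0,0,0]]'
python3 -c "
from h import *
st(); tgt(.598,-.1495,.2)"
```

```text
time_s: 36.6
tcp_pos: [0.4089, 0.348, 0.0157]
eef_rot: [86.5, 89.9, -116.1]
contact_force: [0.3, -0.9, -0.0]
gripper_width: 0.0394
time_s: 37.2
tcp_pos: [0.4092, 0.3487, 0.0171]
eef_rot: [-105.2, 89.9, 52.3]
contact_force: [-1.3, -0.1, 7.8]
gripper_width: 0.0158
time_s: 37.9
tcp_pos: [0.4087, 0.3482, 0.1766]
eef_rot: [-73.8, 89.9, 83.6]
contact_force: [0.8, -0.7, -2.5]
gripper_width: 0.0159
{'time_s': 37.9, 'tcp_pos': [0.409, 0.348, 0.177], 'eef_rot': [-73.828, 89.918, 83.644], 'contact_force': [0.761, -0.734, -2.455], 'gripper_width': 0.016, 'joints': [61.336, 9.821, -20.896, -0.036, -59.206, 6.155]}
tool shift cm [ -2.41  38.72 -36.55] yaw 157.47
```

```bash
python3 -m creep '[[-0.112,0,0,0,0,0,0],[-0.112,0,0,0,0,0,0],[-0.111,0,0,0,0,0,0],[0,0,0,0,3.85,-0.57,0],[0,0,0,0,3.85,-0.57,0],[0,0,0,0,3.85,-0.57,0],[0,0,0,0,3.85,-0.57,0],[0,0,0,0,3.85,-0.57,0]]'
python3 -m creep '[[0,0,0,0,3.85,-0.57,0],[0,0,0,0,3.85,-0.57,0],[0,0,0,0,3.85,-0.57,0],[0,0,0,0,3.85,-0.57,0],[0,0,0,0,3.75,-0.22,0],[0,0,0,0,3.75,-0.22,0],[0,0,0,0,3.75,-0.22,0],[0,0,0,0,3.75,-0.22,0]]'
python3 -m creep '[[0,0,0,0,-0.23,-3.94,0],[0,0,0,0,-0.23,-3.94,0],[0,0,0,0,-0.23,-3.94,0],[0,0,0,0,-0.23,-3.94,0],[0,0,0,0,0,0,0],[0,0,0,0,0,0,0]]'
python3 - <<'E'
from h import *
s=st(); tgt(.598,-.1495,.1);ci,p,d=cap('wrist','w11.png'); W=world(ci,d); np.save('w11.npy',W)
b=s['tcp_pos'][2]-.0155; print('lid plate'); blobs(W,p,(b-.002,b+.01),300); print('rim'); blobs(W,p,(.06,.068),100); print('recess');blobs(W,p,(.053,.059),100)
E
```

```text
time_s: 38.7
tcp_pos: [0.4252, 0.1523, 0.1747]
eef_rot: [39.4, 89.8, -143.9]
contact_force: [0.4, -0.6, -0.3]
gripper_width: 0.0158
time_s: 39.5
tcp_pos: [0.4389, -0.1524, 0.1747]
eef_rot: [-1.3, 89.8, 175.4]
contact_force: [0.6, 0.0, -1.1]
gripper_width: 0.0158
time_s: 40.1
tcp_pos: [0.5974, -0.1507, 0.1732]
eef_rot: [0.7, 89.7, 177.4]
contact_force: [-1.1, 0.6, -1.0]
gripper_width: 0.016
{'time_s': 40.1, 'tcp_pos': [0.597, -0.151, 0.173], 'eef_rot': [0.725, 89.714, 177.388], 'contact_force': [-1.054, 0.556, -1.033], 'gripper_width': 0.016, 'joints': [3.958, 17.43, -11.102, -0.037, -61.752, 82.723]}
tool shift cm [ 7.32 -0.13 -0.09] yaw 176.66
lid plate
px [318. 222.] rect [ 625.5 -152.1   90.3   48.4   86.7] zmax 0.163 14379
rim
px [567.  56.] rect [ 716.4 -333.6   73.6   14.3    6.2] zmax 0.0675 1041
px [612. 120.] rect [ 673.2 -368.1   48.4    1.6   71.7] zmax 0.0679 101
px [317. 163.] rect [ 651.1 -152.5  110.1   18.2   86.6] zmax 0.0645 1862
recess
px [445.   9.] rect [ 754.7 -249.6   21.2   13.7   86.1] zmax 0.0565 550
px [556.  61.] rect [ 720.2 -330.7   13.3   60.    85.5] zmax 0.0587 589
px [317. 173.] rect [ 646.8 -152.2   94.4   11.2   86.6] zmax 0.0567 1677
```

View pics/w11.png

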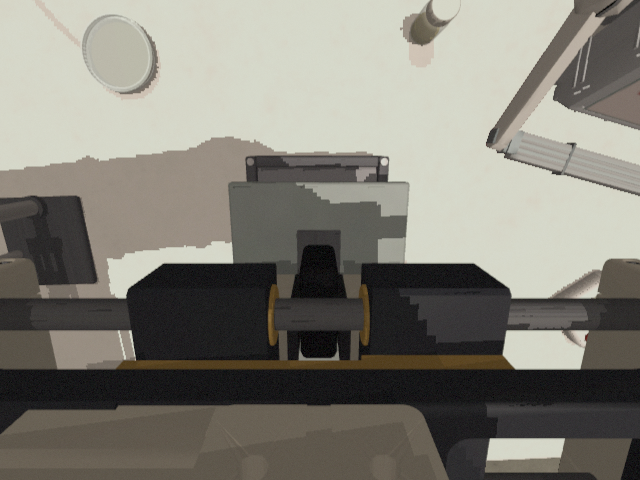

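The lid plate (230,185)–(408,270) is parallel to the pot rim beyond it, (247,157)–(388,180). Measured offset is about 0.7 mm in x and 1.2 mm in y, so I'll correct that and descend.

```bash
python3 -m creep '[[0,0,0,3,-0.12,-0.06,0],[0,0,0,3,0,0,0],[0,0,0,2,0,0,0],[0,0,0,0.9,0,0,0],[0,0,0,0,0,0,0],[0,0,0,0,0,0,0],[0,0,0,0,0,0,0]]'
python3 - <<'E'
from h import *
s=st(); ci,p,d=cap('wrist','w12.png'); W=world(ci,d); cv2.imwrite('pics/w12c.png',cv2.resize(p[100:330,180:460],None,fx=2.5,fy=2.5))
b=s['tcp_pos'][2]-.0155; W=W[:,150:490]; print('lid plate'); blobs(W,p,(b+.001,b+.01),300); print('rim'); blobs(W,p,(.059,.0675),100)
E
```

```text
time_s: 40.85
tcp_pos: [0.5996, -0.1497, 0.0887]
eef_rot: [-178.7, 89.9, -2.0]
contact_force: [-1.0, 0.0, -0.3]
gripper_width: 0.016
{'time_s': 40.85, 'tcp_pos': [0.6, -0.15, 0.089], 'eef_rot': [-178.68, 89.871, -1.981], 'contact_force': [-1.015, 0.01, -0.35], 'gripper_width': 0.016, 'joints': [4.073, 21.951, -16.781, 0.017, -51.139, 82.615]}
lid plate
px [168. 222.] rect [ 627.7 -151.1   90.4   48.4   86.7] zmax 0.0787 14336
rim
px [168. 189.] rect [ 632.8 -151.5  110.4   54.9   86.6] zmax 0.0645 5097
```

View pics/w12c.png

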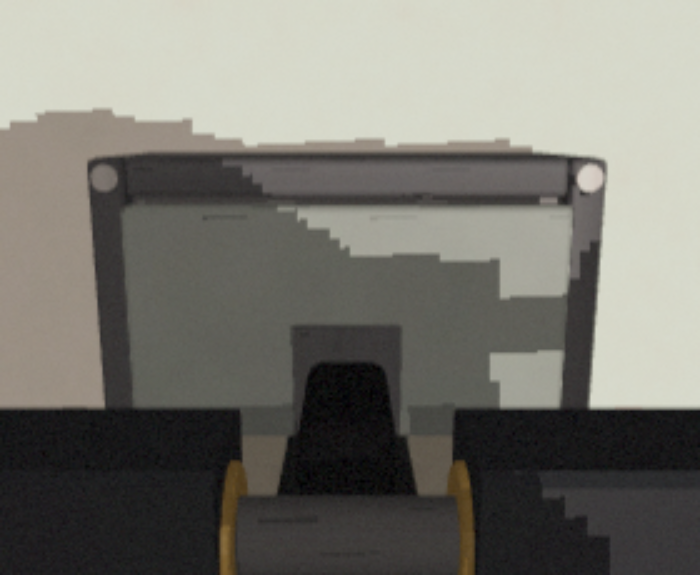

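The lid hovers just above the recess. It is about 1.6 mm too far in +x and centred in y. I'll correct and lower it.

```bash
python3 -m creep '[[0,0,0,0.2,0,0.16,0],[0,0,0,0.2,0,0,0],[0,0,0,0.3,0,0,0],[0,0,0,0.3,0,0,0],[0,0,0,0.2,0,0,0],[0,0,0,0,0,0,0],[0,0,0,0,0,0,0]]'
python3 - <<'E'
from h import *
s=st(); ci,p,d=cap('wrist'); W=world(ci,d)[:,150:490]
b=s['tcp_pos'][2]-.0155; print('lid plate',b); blobs(W[215:],p,(b-.006,b+.01),300);
E
```

```text
time_s: 41.6
tcp_pos: [0.5972, -0.1496, 0.0751]
eef_rot: [14.5, 90.0, -168.8]
contact_force: [-0.0, -0.1, -0.6]
gripper_width: 0.0155
{'time_s': 41.6, 'tcp_pos': [0.597, -0.15, 0.075], 'eef_rot': [14.472, 89.987, -168.842], 'contact_force': [-0.022, -0.119, -0.561], 'gripper_width': 0.016, 'joints': [4.091, 22.702, -17.724, 0.002, -49.587, 82.594]}
lid plate 0.059623750201929504
px [168.  24.] rect [ 617.  -150.6  110.2   32.    86.6] zmax 0.0654 10165
```

```bash
python3 -m creep '[[0,0,0,0.1,0,0,0],[0,0,0,0.1,0,0,0],[0,0,0,0.05,0,0,0],[0,0,0,0,0,0,0],[0,0,0,0,0,0,0]]'
python3 -m creep '[[0,0,0,0,0,0,20],[0,0,0,0,0,0,25],[0,0,0,0,0,0,30],[0,0,0,0,0,0,45],[0,0,0,0,0,0,45],[0,0,0,0,0,0,45]]' 20
python3 -m creep '[[0,0,0,-3,0,0,45],[0,0,0,-4,0,0,45],[0,0,0,-5,0,0,45],[0,0,0,-4,0,3,45],[0,0,0,0,0,4,45],[0,0,0,0,0,0,45],[0,0,0,0,0,0,45]]'
python3 - <<'E'
from h import *
s=st(); ci,p,d=cap('wrist','w13.png'); W=world(ci,d); cv2.imwrite('pics/w13c.png',cv2.resize(p[140:400,180:460],None,fx=2.5,fy=2.5))
Q=W[120:262,180:460]; blobs(Q,p,(.0625,.0675),100)
m=(abs(Q[...,0]-.598)<.048)&(abs(Q[...,1]+.1495)<.04)&(Q[...,2]<.075); P=Q[m]
c=np.linalg.lstsq(np.c_[P[:,:2]-[.598,-.1495],np.ones(len(P))],P[:,2],rcond=None)[0]; print('plate plane slopes, height',c.round(4),len(P))
for n in['top','side']:
  ci,p,d=cap(n,n+'9.png'); W=world(ci,d); m=(abs(W[...,0]-.598)<.048)&(abs(W[...,1]+.1495)<.04)&(W[...,2]<.07)&(W[...,2]>.05); P=W[m]; print(n,len(P),np.linalg.lstsq(np.c_[P[:,:2]-[.598,-.1495],np.ones(len(P))],P[:,2],rcond=None)[0].round(4) if len(P)>9 else 0)
E
```

```text
time_s: 42.15
tcp_pos: [0.5973, -0.1496, 0.0731]
eef_rot: [176.3, 90.0, -7.0]
contact_force: [-0.8, 1.4, 4.1]
gripper_width: 0.0157
time_s: 42.75
tcp_pos: [0.5972, -0.1496, 0.0727]
eef_rot: [30.3, 90.0, -153.0]
contact_force: [0.3, 0.7, 0.2]
gripper_width: 0.0382
time_s: 43.45
tcp_pos: [0.5268, -0.1455, 0.2336]
eef_rot: [-167.0, 89.9, 9.7]
contact_force: [-0.0, 0.2, -0.0]
gripper_width: 0.0395
{'time_s': 43.45, 'tcp_pos': [0.527, -0.145, 0.234], 'eef_rot': [-166.955, 89.904, 9.738], 'contact_force': [-0.003, 0.205, -0.03], 'gripper_width': 0.04, 'joints': [5.102, 8.133, -15.078, -0.008, -66.693, 81.594]}
px [138.  59.] rect [ 579.6 -148.3  109.7   83.8   86.6] zmax 0.0646 1911
px [139.  50.] rect [ 580.8 -147.5   23.6   23.    87.2] zmax 0.0647 185
plate plane slopes, height [0.001  0.0002 0.0615] 5632
top 110 [-0.0408 -0.0045  0.0606]
side 407 [0.0034 0.0045 0.0621]
```

View pics/w13c.png

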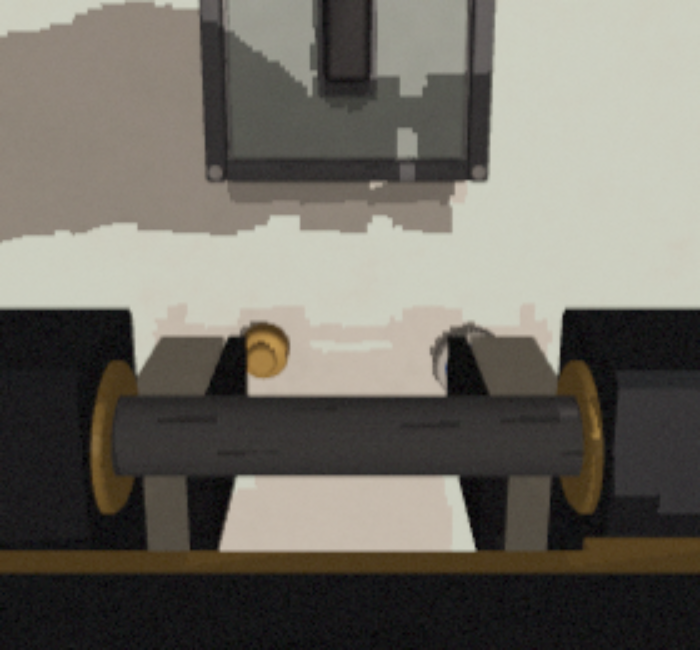

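View pics/side9.png

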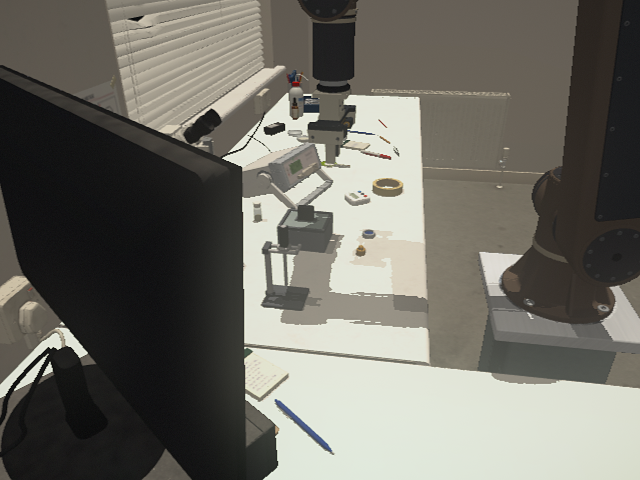

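```bash
python3 -c "
from plant import r
r.close_job()"
```

```text
the job is handed in; nothing more can be done
```

The job is done and handed in at about 43 s of the 210 s allowed; no verdict is given.

- **Beads:** Two loose beads were on the table. I dropped both into free spots in the well, so all five beads there stood upright.
- **Stirring:** I stirred just over three turns anticlockwise at 22–23 mm radius, tip about 4 mm above the floor. The wrist picture afterwards showed five beads upright in a single layer.
- **Stirrer:** It hangs back on the pegs, upright and square, with its grip at (0.5895, 0.120). That is about 5 mm nearer the open end of the pegs than where it started.
- **Lid:** It had been knocked aside before I reached it, so I measured it again before picking it up. It now sits flat in the recess: the wrist and side cameras put the plate top at 61.5–62.1 mm (62 mm nominal), with slopes of at most 0.005.
- **Weight and ring:** Neither was touched, and both look unmoved in the last side picture.

**Check that disagreed:** the top camera's plane fit of the lid showed a slope of -0.04. It used only 110 points with the arm in the way, so I did not rely on it.

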